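Pack the cold box: scoop ice, then fetch the sample pots

ROBOT

A 6-joint arm with a two-finger parallel gripper is mounted at the origin on the work surface. World frame = base frame: x ahead of the robot, y to its left, z up, the work surface at z = 0. Lengths are in m, angles in rad, forces in N, time in s.
With the tool pointing down it reaches from about 0.35 to 0.85 m from the base axis. Payload 8.1 kg.
Tool frame: the origin (TCP) lies on the centre line of the jaws, within the pads' length; the fingertips stand 17 mm ahead of it and the grasp point (between the pads) lies 2 mm behind it; z points along the fingers, y is the line along which they close (so a half turn about z gives the same grasp; the last joint's range is limited). The gripper opens to 93 mm and grips with 3 to 60 N. Pads are 15 mm wide; open, the fingers measure 128 mm over their backs; the gripper's body (75 mm by 188 mm) begins 65 mm behind the grasp point.
Start: joints at [1.123, 0.13, 1.488, -0, 1.523, -0.085], TCP at [0.213, 0.561, 0.236] pointing down, gripper open.
Joint ranges: [-2.96, 2.96], [-0.89, 2.26], [0.02, 2.5], [-1.34, 4.48], [0, 2.73], [-2.66, 2.66]. Speed limits (rad/s): [2.39, 2.39, 2.79, 3.14, 3.14, 3.14].

INTERFACE

Orientations are given as a rotation vector (axis times angle).
In Python, from plant import telemetry, viewer, order gives the robot as it stands.
- The arm moves only by the tool send_rows, never from a script. Its argument "plan" is a list that holds one entry, the list of rows, each a list of 5 numbers: the closure, from -1 (fully open) to 1 (shut), then the shift along the world's x, y, z normalised to -1 to 1, where 1 is 0.2 m, then the turn about the world's z normalised to -1 to 1, where 1 is 60 degrees. A call has 1 to 20 rows; each row is the pose to reach, as a shift and turn from the pose commanded when the call began; what a row does not reach only later rows make up. A row lasts 1/12 s, in which the tool goes at most 41.7 mm and 7.16 degrees, less where a joint would pass 70% of its speed; a pose out of reach is approached as far as the arm can. A call with a number of a shift or a turn outside -1 to 1 is refused whole. A call with a gripper value outside its range is refused whole. The fingers move at their own pace and stop on an object; "force" is the grip in N (left out, the last holds). Time passes only in rows, so rows that repeat a pose let the fingers close. It gives the time, the measured TCP pose, the force, the opening and the grip force at its end, in the units of the state.
- telemetry.read_state(): the state, without advancing time (a new reading comes with each control period).
- viewer.read_camera(name): name is "side" or "top" or "wrist"; returns (picture, depth): 384x512x3 uint8, blue, green, red; 384x512 float32, m along the optical axis (not along the pixel's ray), 0 where there is no reading.
- viewer.calibration(name): a dict with "camera_matrix" (3x3 intrinsics, pixels), "dist_coeffs" ([k1, k2, p1, p2, k3] as OpenCV has them; the pictures are not rectified), "extrinsics" (4x4, takes a point from camera to world coordinates); the wrist camera has in their place "hand_eye" (4x4, takes a point from camera to tool coordinates, whose origin is the TCP and whose axes are the flange's). Camera axes: x right, y up, looking along -z (the intrinsics and any distortion apply to the point x, -y, -z); pixel columns grow to the right and rows downward; lengths in m; the calibration is good to about 2 mm. A picture is of the moment at which its call begins: read the wrist's pose just before it. calibration takes no time and is no camera call.
- order.close_job(): hands the job in; it is judged then, once.
The state is a dict: "t": time; "q": joint angles; "dq": joint speeds; "joint_torque": joint torques, N m; "tool_pos": TCP position; "orientation": TCP orientation; "force": force on the tool from outside, world axes, zero at the start; "wrist_torque": the same for the moment, N m; "opening": finger opening in m; "gripper_force": force on a finger pad.
Only numpy, scipy, OpenCV 4.12 (cv2) and the standard library are available. Lean on these libraries where they do the work, as an engineer would, in place of code of your own. Each camera call takes 0.05 s, during which the arm holds its last target. There are 200 camera calls.

TASK

Get the samples on ice: with the scoop, not the fingers, move at least four ice cubes from the blue pan into the white ice well of the foam cold box, spilling none anywhere else, and lay the scoop back flat on its teal drip tray, blade inside the rim. Once the ice is in, take every blue-capped pot from the grey bin and stand it upright on the blue floor of the cold box's sample well; leave the yellow-capped pot and everything else where they are.

Things in the scene. Friction and masses are not known exactly. Their poses are not given: they have to be found in the camera images.
- pan_floor (a point): centre of the inner floor of the fixed blue ice pan, 5 mm above the bench, axes as the pan's. Open on top, 200 long (x) x 98 mm wide (y) inside, walls 5 mm thick, rim 60 mm above the bench. It stands right or left of the white cold box, the grey bin on the other side. At the start the ice lies in its +x half; 85 mm at its -x end, nearer the robot, are free
- ice0: one of six pale translucent ice cubes lying in the blue pan, 24 mm, edges rounded 4 mm, 13 g, slippery (friction about 0.12). Origin: its centre
- ice1: one of six pale translucent ice cubes lying in the blue pan, 24 mm, edges rounded 4 mm, 13 g, slippery (friction about 0.12). Origin: its centre
- ice2: one of six pale translucent ice cubes lying in the blue pan, 24 mm, edges rounded 4 mm, 13 g, slippery (friction about 0.12). Origin: its centre
- ice3: one of six pale translucent ice cubes lying in the blue pan, 24 mm, edges rounded 4 mm, 13 g, slippery (friction about 0.12). Origin: its centre
- ice4: one of six pale translucent ice cubes lying in the blue pan, 24 mm, edges rounded 4 mm, 13 g, slippery (friction about 0.12). Origin: its centre
- ice5: one of six pale translucent ice cubes lying in the blue pan, 24 mm, edges rounded 4 mm, 13 g, slippery (friction about 0.12). Origin: its centre
- scoop: aluminium ice scoop, about 130 g, lying level on the teal drip tray, mouth away from the robot. Origin: rear edge of its underside, mid-width; x points to the mouth, z up. Flat blade 75 long x 86 mm wide, 1.6 mm thick; rear wall 34 mm high; side walls 2.5 mm thick slope down to end 20 mm behind the lip. An upright neck on the rear wall carries a red handle bar
- scoop_grip (a point): place to grip the scoop: centre of the handle bar's section, 45 mm behind the scoop's origin, 78 mm above its underside. The bar is straight, parallel to the blade, 18 wide (y) x 22 mm high, from 0 to 112 mm behind the origin. Pinch it across y from above
- scoop_lip (a point): middle of the scoop's lip (front edge of the blade, at its underside), 75 mm ahead of the scoop's origin
- tray_floor (a point): centre of the floor of the fixed teal drip tray for the scoop, 4 mm above the bench; axes as the tray's. Inner floor 130 (x) x 116 mm (y), rim 4 mm wide and 10 mm above the bench. The scoop's blade lies in it, the handle reaches over the rim towards the robot
- ice_well (a point): centre of the floor of the cold box's all-white ice well, 22 mm above the bench, 226 (x) x 112 mm (y) inside, 58 mm deep, axes as the box's
- coldbox: fixed white foam cold box, open on top, 250 (x) x 248 (y) x 80 mm high, walls and partition 12 mm thick. Origin: centre of its underside. A partition parallel to its x parts it into the all-white ice well on its -y side and the sample well, with a blue floor, on its +y side
- sample_well (a point): centre of the blue floor of the cold box's sample well, 22 mm above the bench, 226 (x) x 100 mm (y) inside, axes as the cold box's
- bin_floor (a point): centre of the inner floor, 4 mm above the bench, of the fixed grey parts bin: six open compartments, 3 along its x by 2 along its y, each about 62 x 62 mm, in a bin of 200 (x) x 136 (y) x 22 mm high with 4 mm walls. The pots in it stand 14 mm proud of the walls. Axes as the bin's
- pot0: blue-capped squat sample pot standing upright in some compartment of the grey bin (three to five of them are present): white body 32 mm diameter, blue screw cap 34 mm diameter and 12 mm high on top, 32 mm tall in all, 40 g. Origin: centre of its underside, z up through the cap
- pot1: blue-capped squat sample pot standing upright in some compartment of the grey bin (three to five of them are present): white body 32 mm diameter, blue screw cap 34 mm diameter and 12 mm high on top, 32 mm tall in all, 40 g. Origin: centre of its underside, z up through the cap
- pot2: blue-capped squat sample pot standing upright in some compartment of the grey bin (three to five of them are present): white body 32 mm diameter, blue screw cap 34 mm diameter and 12 mm high on top, 32 mm tall in all, 40 g. Origin: centre of its underside, z up through the cap
- pot3: blue-capped squat sample pot standing upright in some compartment of the grey bin (three to five of them are present): white body 32 mm diameter, blue screw cap 34 mm diameter and 12 mm high on top, 32 mm tall in all, 40 g. Origin: centre of its underside, z up through the cap
- pot4: blue-capped squat sample pot standing upright in some compartment of the grey bin (three to five of them are present): white body 32 mm diameter, blue screw cap 34 mm diameter and 12 mm high on top, 32 mm tall in all, 40 g. Origin: centre of its underside, z up through the cap
- yellow: yellow-capped pot, same make and size as the blue-capped ones, standing in another compartment of the bin; not wanted. Origin: centre of its underside
- beaker: loose empty glass beaker, 60 mm diameter, 75 mm tall, beyond the drip tray; bystander. Origin: centre of its underside
Things that resemble listed ones, but are neither listed nor needed, are in the scene too. What is shaped like the part that bears tray_floor but orange is not meant. What is shaped like the part that bears bin_floor but pink is not meant.

How it is judged:
On the way, in this order (a step that is already met when the one before it is completed fails the run):
1. at least four ice cubes lie in the ice well ((distance between each of ice0, ice1, ice2, ice3 and ice_well below 0.125 m or distance between each of ice0, ice1, ice2, ice4 and ice_well below 0.125 m or distance between each of ice0, ice1, ice2, ice5 and ice_well below 0.125 m or distance between each of ice0, ice1, ice3, ice4 and ice_well below 0.125 m or distance between each of ice0, ice1, ice3, ice5 and ice_well below 0.125 m or distance between each of ice0, ice1, ice4, ice5 and ice_well below 0.125 m or distance between each of ice0, ice2, ice3, ice4 and ice_well below 0.125 m or distance between each of ice0, ice2, ice3, ice5 and ice_well below 0.125 m or distance between each of ice0, ice2, ice4, ice5 and ice_well below 0.125 m or distance between each of ice0, ice3, ice4, ice5 and ice_well below 0.125 m or distance between each of ice1, ice2, ice3, ice4 and ice_well below 0.125 m or distance between each of ice1, ice2, ice3, ice5 and ice_well below 0.125 m or distance between each of ice1, ice2, ice4, ice5 and ice_well below 0.125 m or distance between each of ice1, ice3, ice4, ice5 and ice_well below 0.125 m or distance between each of ice2, ice3, ice4, ice5 and ice_well below 0.125 m)), for 0.2 s.
2. every blue-capped pot stands upright in the sample well (x of pot0 in the frame of sample_well between -0.111 and 0.111 m and y of pot0 in the frame of sample_well between -0.048 and 0.048 m and z of pot0 in the frame of sample_well between -0.004 and 0.006 m and angle between each of pot0, pot1, pot2, pot3, pot4's own z axis and vertical below 0.15 rad and x of pot1 in the frame of sample_well between -0.111 and 0.111 m and y of pot1 in the frame of sample_well between -0.048 and 0.048 m and z of pot1 in the frame of sample_well between -0.004 and 0.006 m and x of pot2 in the frame of sample_well between -0.111 and 0.111 m and y of pot2 in the frame of sample_well between -0.048 and 0.048 m and z of pot2 in the frame of sample_well between -0.004 and 0.006 m and x of pot3 in the frame of sample_well between -0.111 and 0.111 m and y of pot3 in the frame of sample_well between -0.048 and 0.048 m and z of pot3 in the frame of sample_well between -0.004 and 0.006 m and x of pot4 in the frame of sample_well between -0.111 and 0.111 m and y of pot4 in the frame of sample_well between -0.048 and 0.048 m and z of pot4 in the frame of sample_well between -0.004 and 0.006 m), for 0.2 s.
At the end, for the whole second after the job is handed in: Four or more ice cubes in the ice well, the rest there or in the pan; every blue-capped pot on the sample well floor, within 0.15 rad of upright; the scoop flat (0.05 rad) on the drip tray floor, blade inside its rim; all released and at rest (all of step 2 and (distance between each of ice0, ice1, ice2, ice3 and ice_well below 0.125 m or distance between each of ice0, ice1, ice2, ice4 and ice_well below 0.125 m or distance between each of ice0, ice1, ice2, ice5 and ice_well below 0.125 m or distance between each of ice0, ice1, ice3, ice4 and ice_well below 0.125 m or distance between each of ice0, ice1, ice3, ice5 and ice_well below 0.125 m or distance between each of ice0, ice1, ice4, ice5 and ice_well below 0.125 m or distance between each of ice0, ice2, ice3, ice4 and ice_well below 0.125 m or distance between each of ice0, ice2, ice3, ice5 and ice_well below 0.125 m or distance between each of ice0, ice2, ice4, ice5 and ice_well below 0.125 m or distance between each of ice0, ice3, ice4, ice5 and ice_well below 0.125 m or distance between each of ice1, ice2, ice3, ice4 and ice_well below 0.125 m or distance between each of ice1, ice2, ice3, ice5 and ice_well below 0.125 m or distance between each of ice1, ice2, ice4, ice5 and ice_well below 0.125 m or distance between each of ice1, ice3, ice4, ice5 and ice_well below 0.125 m or distance between each of ice2, ice3, ice4, ice5 and ice_well below 0.125 m) and ((x of ice0 in the frame of ice_well between -0.112 and 0.112 m and y of ice0 in the frame of ice_well between -0.055 and 0.055 m and z of ice0 in the frame of ice_well between 0 and 0.058 m) or (x of ice0 in the frame of pan_floor between -0.1 and 0.1 m and y of ice0 in the frame of pan_floor between -0.049 and 0.049 m and z of ice0 in the frame of pan_floor between 0 and 0.055 m)) and ((x of ice1 in the frame of ice_well between -0.112 and 0.112 m and y of ice1 in the frame of ice_well between -0.055 and 0.055 m and z of ice1 in the frame of ice_well between 0 and 0.058 m) or (x of ice1 in the frame of pan_floor between -0.1 and 0.1 m and y of ice1 in the frame of pan_floor between -0.049 and 0.049 m and z of ice1 in the frame of pan_floor between 0 and 0.055 m)) and ((x of ice2 in the frame of ice_well between -0.112 and 0.112 m and y of ice2 in the frame of ice_well between -0.055 and 0.055 m and z of ice2 in the frame of ice_well between 0 and 0.058 m) or (x of ice2 in the frame of pan_floor between -0.1 and 0.1 m and y of ice2 in the frame of pan_floor between -0.049 and 0.049 m and z of ice2 in the frame of pan_floor between 0 and 0.055 m)) and ((x of ice3 in the frame of ice_well between -0.112 and 0.112 m and y of ice3 in the frame of ice_well between -0.055 and 0.055 m and z of ice3 in the frame of ice_well between 0 and 0.058 m) or (x of ice3 in the frame of pan_floor between -0.1 and 0.1 m and y of ice3 in the frame of pan_floor between -0.049 and 0.049 m and z of ice3 in the frame of pan_floor between 0 and 0.055 m)) and ((x of ice4 in the frame of ice_well between -0.112 and 0.112 m and y of ice4 in the frame of ice_well between -0.055 and 0.055 m and z of ice4 in the frame of ice_well between 0 and 0.058 m) or (x of ice4 in the frame of pan_floor between -0.1 and 0.1 m and y of ice4 in the frame of pan_floor between -0.049 and 0.049 m and z of ice4 in the frame of pan_floor between 0 and 0.055 m)) and ((x of ice5 in the frame of ice_well between -0.112 and 0.112 m and y of ice5 in the frame of ice_well between -0.055 and 0.055 m and z of ice5 in the frame of ice_well between 0 and 0.058 m) or (x of ice5 in the frame of pan_floor between -0.1 and 0.1 m and y of ice5 in the frame of pan_floor between -0.049 and 0.049 m and z of ice5 in the frame of pan_floor between 0 and 0.055 m)) and x of scoop in the frame of tray_floor between -0.068 and 0.068 m and y of scoop in the frame of tray_floor between -0.03 and 0.03 m and z of scoop in the frame of tray_floor between -0.004 and 0.004 m and x of scoop_lip in the frame of tray_floor between -0.068 and 0.068 m and y of scoop_lip in the frame of tray_floor between -0.03 and 0.03 m and z of scoop_lip in the frame of tray_floor between -0.004 and 0.004 m and angle between scoop's own z axis and vertical below 0.05 rad and linear speed of each of ice0, ice1, ice2, ice3, ice4, ice5, pot0, pot1, pot2, pot3, pot4, scoop below 0.02 m/s); the robot touches nothing.
It fails at once if the fingers handle the ice (contact force between the fingers and ice0 above 1 N or contact force between the fingers and ice1 above 1 N or contact force between the fingers and ice2 above 1 N or contact force between the fingers and ice3 above 1 N or contact force between the fingers and ice4 above 1 N or contact force between the fingers and ice5 above 1 N).
It fails at once if the yellow-capped pot or the beaker is moved more than 3 cm (distance of any of yellow, beaker from where it was at the start of the episode above 0.03 m).
Of pot0, pot1, pot2, pot3, pot4 only 3 to 5 are there at a start; the rules pass over those that are not, and their reading is None.
At some moment in a run one of pot0, pot1, pot2, pot3, pot4 may be knocked a few centimetres aside while the robot is not near it.
It also fails if it takes over 210 s, if anything falls off the work surface, if the arm or the gripper's body presses on something with over 40 N, if the wrist force passes 120 N, or if a joint passes its speed limit or range.

## Working session

There is one attempt and no reset: what is moved stays moved. The work goes in short steps, Python scripts to look and compute and a tool call to move; the robot and the scene stay as the last step left them, time stands still between calls to the robot, and variables do not carry over. Pictures are saved under pics/ and viewed, at most 14 in all, crops included, and the job is handed in when it is done.

Besides the shell and the picture viewer there is one more tool, called after ">>>" by a JSON object that holds its "op" and its "data". send_rows: Moves the arm, as the interface text tells. Scaled input: -1 to 1 covers 0.2 m each way for a shift and 60 degrees each way for a turn. Its arguments: {"type":"object","properties":{"plan":{"type":"array"},"force":{"type":"number"}},"required":["plan"]}

```bash
mkdir -p pics
cat > h.py <<'E'
import numpy as np, cv2
from plant import telemetry, viewer, order
def snap(n):
    p,d=viewer.read_camera(n); return p,d
def T(n):
    c=viewer.calibration(n)
    if 'extrinsics' in c: return c,np.array(c['extrinsics'])
    s=telemetry.read_state(); M=np.eye(4); M[:3,:3]=cv2.Rodrigues(np.array(s['orientation'],float))[0]; M[:3,3]=s['tool_pos']
    return c,M@np.array(c['hand_eye'])
def rays(n,uv,E=None):
    c,e=T(n); E=e if E is None else E
    u=cv2.undistortPoints(np.array(uv,float).reshape(-1,1,2),np.array(c['camera_matrix'],float),np.array(c['dist_coeffs'],float))[:,0]
    d=np.c_[u[:,0],-u[:,1],-np.ones(len(u))]
    return E[:3,3],d@E[:3,:3].T
def onz(n,uv,z,E=None):
    o,d=rays(n,uv,E); return o+d*((z-o[2])/d[:,2])[:,None]
def world(n,depth,E=None):
    H,W=depth.shape; uv=np.stack(np.meshgrid(np.arange(W),np.arange(H)),-1).reshape(-1,2)
    o,d=rays(n,uv,E); P=o+d*depth.reshape(-1,1); P[depth.reshape(-1)==0]=np.nan
    return P.reshape(H,W,3)
E
python3 - <<'E'
from h import *
for n in ['top','side']:
    p,d=snap(n); cv2.imwrite(f'pics/{n}0.png',p); np.save(f'{n}0.npy',d)
    c,e=T(n); print(n,np.round(e,3).tolist(),c['camera_matrix'],(d==0).mean())
s=telemetry.read_state(); print({k:np.round(v,3).tolist() for k,v in s.items()})
E
```

```text
top [[0.027, 0.988, -0.152, 0.34], [-0.999, 0.032, 0.028, -0.059], [0.033, 0.152, 0.988, 1.234], [0.0, 0.0, 0.0, 1.0]] [[388.56074004   0.         252.57820988]
 [  0.         388.56074004 196.57595228]
 [  0.           0.           1.        ]] 0.0038197835286458335
side [[0.987, 0.1, -0.124, 0.362], [-0.157, 0.494, -0.855, -0.975], [-0.024, 0.864, 0.503, 0.611], [0.0, 0.0, 0.0, 1.0]] [[369.40981521   0.         257.60526873]
 [  0.         369.40981521 192.79294643]
 [  0.           0.           1.        ]] 0.0036570231119791665
{'t': 0.1, 'q': [1.123, 0.131, 1.489, 0.0, 1.523, -0.085], 'dq': [0.001, -0.002, -0.003, 0.001, -0.0, -0.001], 'joint_torque': [-0.001, -56.134, -49.31, 0.077, 0.029, -0.0], 'tool_pos': [0.213, 0.561, 0.235], 'orientation': [-0.567, -3.09, 0.003], 'force': [0.092, 0.163, -0.452], 'wrist_torque': [0.053, 0.013, -0.004], 'gripper_force': 0.0, 'opening': 0.093}
```

View pics/top0.png

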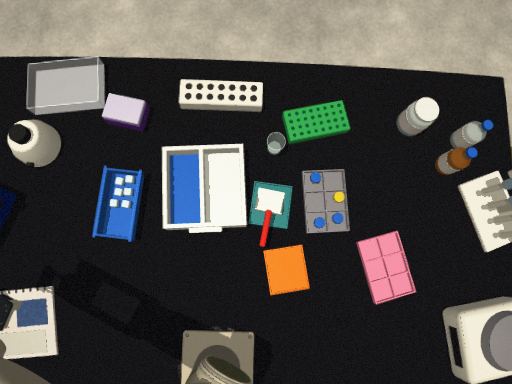

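View pics/side0.png

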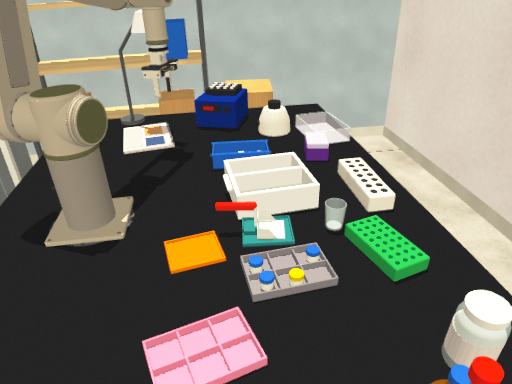

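Top view, where image up is +x and left is +y: the blue pan with ice is at (118,204), the cold box at (204,187), the teal tray with the scoop at (271,203) and the grey bin at (326,201). The bin holds blue caps at (315,178), (320,222), (337,218) and a yellow cap at (339,197). The orange tray (286,270) and pink bin (386,268) are the decoys: wrong colour, and they don't hold the scoop or pots. I'll measure next, and confirm with one crop.

```bash
cat > m.py <<'E'
from h import *
p=cv2.imread('pics/top0.png'); d=np.load('top0.npy'); P=world('top',d)
hsv=cv2.cvtColor(p,cv2.COLOR_BGR2HSV); h,s,v=cv2.split(hsv)
def roi(x0,x1,y0,y1):
    m=np.zeros(d.shape,bool); m[y0:y1,x0:x1]=1; return m
def rect(name,m,zlo,zhi):
    m=m&(P[...,2]>zlo)&(P[...,2]<zhi); q=P[m]; (c,wh,a)=cv2.minAreaRect(q[:,:2].astype(np.float32)*1000)
    print(name,m.sum(),np.round(c,1),np.round(wh,1),round(a,1),'zmed',round(np.median(q[:,2]),4))
bl=(h>95)&(h<125)&(s>120)
rect('pan rim',roi(85,150,160,248)&bl,.045,.075)
rect('box rim',roi(155,252,138,238),.070,.095)
rect('box blue',roi(155,252,138,238)&bl,.0,.05)
rect('teal',roi(245,298,175,235)&(h>80)&(h<100)&(s>80),-.01,.03)
rect('red',roi(255,280,200,250)&((h<8)|(h>172))&(s>120),.05,.12)
rect('bladewhite',roi(250,295,180,220)&(s<60)&(v>120),0,.05)
rect('bin',roi(298,355,163,240)&(s<60)&(v>60),.008,.035)
for nm,mm in [('bluecap',roi(300,352,165,236)&bl&(v>60)),('yel',roi(300,352,165,236)&(h>20)&(h<35)&(s>120)),('ice',roi(103,140,170,212)&(s<90)&(v>150))]:
    n,l,st,ce=cv2.connectedComponentsWithStats(mm.astype(np.uint8))
    for i in range(1,n):
        if st[i,4]>8: print(nm,st[i,4],ce[i].round(1),np.nanmedian(P[l==i],0).round(4), onz('top',[ce[i]],.036).round(4))
q=P[roi(265,290,130,157)]; print('beaker px',onz('top',[[275.5,143]],.04).round(3))
E
python3 m.py
python3 -c "
import cv2
p=cv2.imread('pics/top0.png');cv2.imwrite('pics/crop1.png',cv2.resize(p[130:255,85:360],None,fx=2.9,fy=2.9,interpolation=cv2.INTER_CUBIC))"
```

```text
pan rim 782 [490.4 323.2] [124.  223.4] 84.8 zmed 0.0587
box rim 1621 [549.8  58.1] [251.9 246.3] 4.2 zmed 0.0792
box blue 1994 [538.9  45.2] [246.4 253.7] 1.7 zmed 0.0224
teal 1018 [ 502.8 -146.2] [166.5 153.6] 83.5 zmed 0.0038
red 225 [ 424.9 -130.5] [ 18.  109.8] 80.3 zmed 0.0909
bladewhite 597 [ 517.8 -146.9] [86.4 76. ] 80.1 zmed 0.0056
bin 700 [ 523.7 -326. ] [201.7 139.3] 4.4 zmed 0.0184
bluecap 94 [315.1 176.9] [ 0.5945 -0.2889  0.0351] [[ 0.5946 -0.2892  0.036 ]]
bluecap 90 [337.3 217.9] [ 0.4662 -0.3596  0.035 ] [[ 0.4664 -0.3599  0.036 ]]
bluecap 90 [319.1 222.2] [ 0.4516 -0.302   0.0353] [[ 0.451  -0.3021  0.036 ]]
yel 99 [338.6 196.5] [ 0.5348 -0.3651  0.0341] [[ 0.5342 -0.3643  0.036 ]]
ice 58 [128.6 178.6] [0.5704 0.3016 0.0272] [[0.5698 0.2985 0.036 ]]
ice 57 [118.6 180.6] [0.5655 0.3316 0.0273] [[0.5624 0.3299 0.036 ]]
ice 56 [117.7 191.5] [0.5287 0.3322 0.0281] [[0.5276 0.3297 0.036 ]]
ice 52 [126.8 191.1] [0.5312 0.3038 0.0274] [[0.5299 0.3013 0.036 ]]
ice 55 [113.1 202.3] [0.4948 0.3442 0.0273] [[0.493  0.3417 0.036 ]]
ice 54 [125.1 203.4] [0.4923 0.3063 0.0268] [[0.4909 0.3035 0.036 ]]
beaker px [[ 0.7   -0.161  0.04 ]]
```

View pics/crop1.png

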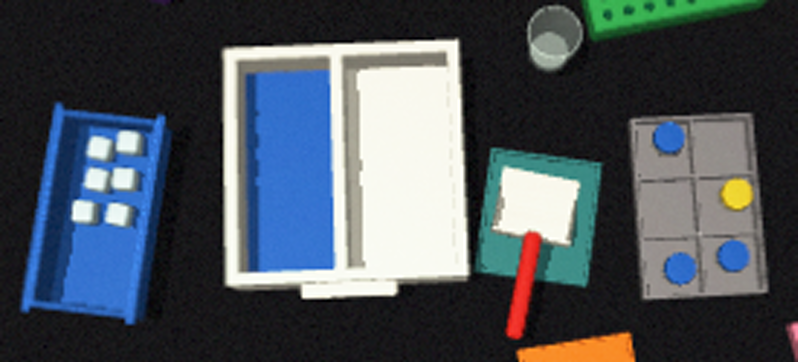

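The crop shows the teal tray holding the scoop and the grey bin holding 3 blue caps and the yellow one, so these are the ones meant. I'll move to the pan now for a close look.

>>> {"op": "send_rows", "data": {"plan": [[[-1, 0.2, -0.2, 0.15, 0.1], [-1, 0.4, -0.4, 0.3, 0.185], [-1, 0.6, -0.6, 0.45, 0.185], [-1, 0.8, -0.8, 0.6, 0.185], [-1, 1, -1, 0.7, 0.185], [-1, 1, -1, 0.7, 0.185], [-1, 1, -1, 0.7, 0.185], [-1, 1, -1, 0.7, 0.185]]]}}

```text
t: 0.77
tool_pos: [0.4153, 0.3583, 0.3775]
orientation: [0.268, 3.128, 0.001]
force: [-0.4, 0.3, 1.0]
opening: 0.0931
gripper_force: 0.0
```

Run:
```python
from h import *
p,d=snap('wrist'); cv2.imwrite('pics/w1.png',p); np.save('w1.npy',d); c,e=T('wrist'); np.save('w1e.npy',e)
s=telemetry.read_state(); print(s['t'],np.round(s['tool_pos'],4),np.round(s['orientation'],3)); print(np.round(e,3).tolist(),np.round(c['hand_eye'],3).tolist())
```

```text
0.8167 [0.4174 0.3568 0.3791] [2.720e-01 3.125e+00 1.000e-03]
[[0.172, -0.938, -0.302, 0.334], [0.985, 0.164, 0.051, 0.371], [0.002, -0.306, 0.952, 0.528], [0.0, 0.0, 0.0, 1.0]] [[0.0, 0.953, 0.302, 0.084], [1.0, -0.0, -0.001, -0.001], [-0.001, 0.302, -0.953, -0.149], [0.0, 0.0, 0.0, 1.0]]
```

View pics/w1.png

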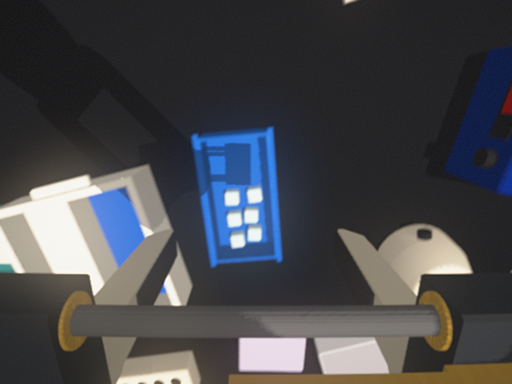

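The wrist view shows the whole pan, with rim corners at about (192,135), (272,127), (281,262), (212,266), and the ice at its +x end. Next I'll look at the box and the tray.

>>> {"op": "send_rows", "data": {"plan": [[[-1, 0.0, -0.2, 0.1, 0], [-1, 0, -0.4, 0.2, 0], [-1, 0, -0.6, 0.3, 0], [-1, 0, -0.8, 0.4, 0], [-1, 0, -1, 0.5, 0], [-1, 0, -1, 0.5, 0], [-1, 0, -1, 0.5, 0], [-1, 0, -1, 0.5, 0]]]}}

```text
t: 1.48
tool_pos: [0.4131, 0.1607, 0.4757]
orientation: [0.268, 3.129, 0.001]
force: [-0.7, -0.5, 0.4]
opening: 0.0929
gripper_force: 0.0
```

Run:
```python
from h import *
p,d=snap('wrist'); cv2.imwrite('pics/w2.png',p); np.save('w2.npy',d); c,e=T('wrist'); np.save('w2e.npy',e)
print(np.round(telemetry.read_state()['tool_pos'],4))
# pan
p=cv2.imread('pics/w1.png'); E=np.load('w1e.npy'); d=np.load('w1.npy'); P=world('wrist',d,E)
h,s,v=cv2.split(cv2.cvtColor(p,cv2.COLOR_BGR2HSV))
m=((h>95)&(h<125)&(s>120)&(v>60)); m[:,:185]=0; m[:,290:]=0; m[275:]=0; m[:115]=0
mm=m&(P[...,2]>.05)&(P[...,2]<.07)
mm=cv2.morphologyEx(m.astype(np.uint8),cv2.MORPH_OPEN,np.ones((3,3)))
c=max(cv2.findContours(mm,0,2)[0],key=cv2.contourArea); hull=cv2.convexHull(c)
q=cv2.approxPolyN(hull,4)[0] if hasattr(cv2,'approxPolyN') else cv2.approxPolyDP(hull,6,True)[:,0]
print('poly',q.tolist()); W=onz('wrist',q.astype(float),.06,E); print(W.round(4)); print('ctr',W.mean(0).round(4))
for i in range(4):
    a=W[(i+1)%4]-W[i]; print(np.linalg.norm(a).round(4),np.degrees(np.arctan2(a[1],a[0])).round(1))
r=m&(P[...,2]>.05)&(P[...,2]<.068); print(r.sum(),cv2.minAreaRect(P[r][:,:2].astype(np.float32)*1000))
ic=((s<110)&(v>170)); ic[:,:215]=0; ic[:,270:]=0; ic[:180]=0; ic[252:]=0
n,l,st,ce=cv2.connectedComponentsWithStats(ic.astype(np.uint8))
for i in range(1,n):
    if st[i,4]>20: print('ice',st[i,4],ce[i].round(),onz('wrist',[ce[i]],.029,E).round(4)[0])
```

```text
[0.4129 0.1614 0.4748]
poly [[283, 262], [210, 267], [189, 133], [274, 125]]
[[0.6143 0.3708 0.06  ]
 [0.6023 0.2464 0.06  ]
 [0.375  0.2646 0.06  ]
 [0.3853 0.3909 0.06  ]]
ctr [0.4942 0.3182 0.06  ]
0.125 -95.5
0.2281 175.4
0.1267 85.3
0.2299 -5.0
2612 ((491.52618408203125, 319.4477844238281), (120.50099182128906, 222.4070281982422), 85.16590118408203)
ice 244 [254. 195.] [0.4971 0.3418 0.029 ]
ice 243 [232. 197.] [0.495  0.3035 0.029 ]
ice 701 [246. 222.] [0.5443 0.3197 0.029 ]
ice 222 [237. 240.] [0.5748 0.298  0.029 ]
```

View pics/w2.png

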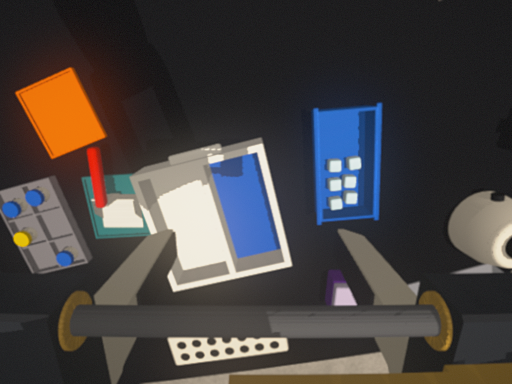

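w2 shows the box (centre about (212,215)), the tray and red handle at left ((97,178)), the grey bin and its pots at the far left, and the pan at (347,163).

```bash
python3 - <<'E'
from h import *
p=cv2.imread('pics/w2.png'); E=np.load('w2e.npy'); d=np.load('w2.npy'); P=world('wrist',d,E)
h,s,v=cv2.split(cv2.cvtColor(p,cv2.COLOR_BGR2HSV))
def rect(name,m,zlo,zhi):
    m=(m&(P[...,2]>zlo)&(P[...,2]<zhi)).astype(np.uint8); n,l,st,_=cv2.connectedComponentsWithStats(m,connectivity=8)
    i=1+np.argmax(st[1:,4]); q=P[l==i][:,:2].astype(np.float32)*1000
    c,wh,a=cv2.minAreaRect(q); print(name,len(q),np.round(c,1),np.round(wh,1),round(a,1))
Z=np.zeros(d.shape,bool)
def roi(x0,x1,y0,y1):
    m=Z.copy(); m[y0:y1,x0:x1]=1; return m
bl=(h>95)&(h<125)&(s>120)
for z in [(.07,.09),(.073,.088)]: rect('box',roi(120,300,130,300),*z)
rect('sample',roi(200,300,145,275)&bl,.012,.03)
rect('well floor',roi(120,300,130,300)&~bl,.012,.03)
rect('pan',roi(305,390,95,230)&bl,.05,.07)
rect('red',roi(80,115,140,215)&((h<8)|(h>172))&(s>120),.07,.11)
rect('teal',roi(75,160,165,245)&(h>80)&(h<95)&(s>80),-.005,.02)
E
python3 - <<'E'
import sys; sys.path.insert(0,'.')
import os; os.chdir('.')
from h import *
p=cv2.imread('pics/top0.png'); d=np.load('top0.npy'); P=world('top',d)
h,s,v=cv2.split(cv2.cvtColor(p,cv2.COLOR_BGR2HSV))
m=((h>80)&(h<98)&(s>80)&(v>50)); m[:,:245]=0;m[:,298:]=0;m[:175]=0;m[235:]=0
m=cv2.morphologyEx(m.astype(np.uint8),cv2.MORPH_OPEN,np.ones((3,3)))
c=max(cv2.findContours(m,0,1)[0],key=cv2.contourArea)[:,0].astype(float)
W=onz('top',c,.008)[:,:2].astype(np.float32)*1000; print('tray top',cv2.minAreaRect(W))
print('top well edges: box rim rows')
E
```

```text
box 4029 [548.8  58.2] [252.2 247.9] 4.4
box 3832 [548.9  58.1] [252.1 247.9] 4.4
sample 4387 [548.8 119.2] [213.9  93.9] 4.3
well floor 4530 [559.   -4.1] [218.3  99.2] 4.0
pan 2002 [487.1 322.6] [122. 222.] 85.3
red 768 [ 422.8 -129.6] [ 18.7 109.8] 81.4
teal 842 [ 504.7 -154.6] [117.2 138.9] 84.1
tray top ((506.6417236328125, -150.6066131591797), (126.10824584960938, 141.33233642578125), 83.93563842773438)
top well edges: box rim rows
```

>>> {"op": "send_rows", "data": {"plan": [[[-1, 0.05, -0.2, -0.1, 0.01], [-1, 0.1, -0.4, -0.2, 0.01], [-1, 0.11, -0.6, -0.3, 0.01], [-1, 0.11, -0.8, -0.4, 0.01], [-1, 0.11, -1, -0.5, 0.01], [-1, 0.11, -1, -0.6, 0.01], [-1, 0.11, -1, -0.7, 0.01]]]}}

```text
t: 2.12
tool_pos: [0.4343, -0.0407, 0.3317]
orientation: [-0.252, -3.127, 0.0]
force: [0.5, 0.7, 0.8]
opening: 0.0933
gripper_force: 0.0
```

>>> {"op": "send_rows", "data": {"plan": [[[-1, 0, -0.2, -0.1, 0], [-1, 0, -0.4, -0.2, 0], [-1, 0, -0.465, -0.3, 0], [-1, 0, -0.465, -0.4, 0], [-1, 0, -0.465, -0.5, 0], [-1, 0, -0.465, -0.5, 0], [-1, 0, -0.465, -0.5, 0]]]}}

```text
t: 2.7
tool_pos: [0.4341, -0.1305, 0.2336]
orientation: [-0.246, -3.128, -0.003]
force: [-0.4, -0.1, 0.2]
opening: 0.0928
gripper_force: 0.0
```

Run:
```python
from h import *
print(np.round(telemetry.read_state()['tool_pos'],4),telemetry.read_state()['orientation'])
p,d=snap('wrist'); cv2.imwrite('pics/w3.png',p); P=world('wrist',d)
h,s,v=cv2.split(cv2.cvtColor(p,cv2.COLOR_BGR2HSV))
def rect(name,m,zlo,zhi):
    m=(m&(P[...,2]>zlo)&(P[...,2]<zhi)).astype(np.uint8); n,l,st,_=cv2.connectedComponentsWithStats(m,connectivity=8)
    i=1+np.argmax(st[1:,4]); q=P[l==i][:,:2].astype(np.float32)*1000
    c,wh,a=cv2.minAreaRect(q); print(name,len(q),np.round(c,1),np.round(wh,1),round(a,1), st[i])
rect('red',((h<8)|(h>172))&(s>120),.07,.11)
rect('teal',(h>80)&(h<98)&(s>80),-.005,.02)
```

```text
[ 0.4341 -0.1305  0.2336] [-2.46086427e-01 -3.12750972e+00 -2.78058176e-03]
red 1971 [ 424.5 -132.5] [ 17.9 109.3] 80.4 [ 243  115   20  112 1971]
teal 4680 [ 511.1 -153.6] [128.6 146.9] 84.1 [ 195  168  102  105 4680]
```

View pics/w3.png

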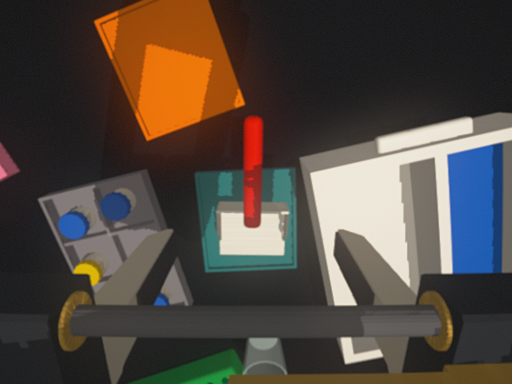

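Red handle at (253,170), centre (0.4245,-0.1325). The tool is nearly above the grip point. The box corner is close by, so I'll narrow the fingers before descending.

>>> {"op": "send_rows", "data": {"plan": [[[0, 0.005, -0.015, -0.1, -0.01], [0, 0.005, -0.015, -0.2, -0.01], [0, 0.005, -0.015, -0.3, -0.01], [0, 0.005, -0.015, -0.4, -0.01], [0, 0.005, -0.015, -0.5, -0.01], [0, 0.005, -0.015, -0.6, -0.01], [0, 0.005, -0.015, -0.7, -0.01], [0, 0.005, -0.015, -0.75, -0.01], [0, 0.005, -0.015, -0.75, -0.01], [0, 0.005, -0.015, -0.75, -0.01]]]}}

```text
t: 3.58
tool_pos: [0.4365, -0.1349, 0.0866]
orientation: [0.264, 3.13, -0.0]
force: [0.5, 0.4, 0.3]
opening: 0.0467
gripper_force: 0.0
```

>>> {"op": "send_rows", "data": {"plan": [[[1, 0, 0, 0, 0], [1, 0, 0, 0, 0], [1, 0, 0, 0, 0], [1, 0, 0, 0, 0], [1, 0, 0, 0, 0], [1, 0, 0, 0, 0], [1, 0, 0, 0, 0], [1, 0, 0, 0, 0]]], "force": 60}}

```text
t: 4.25
tool_pos: [0.4362, -0.1352, 0.0861]
orientation: [0.265, 3.13, -0.0]
force: [-0.7, 0.3, 5.6]
opening: 0.0176
gripper_force: 59.9
```

>>> {"op": "send_rows", "data": {"plan": [[[1, 0, 0, 0.1, 0], [1, 0, 0, 0.2, 0], [1, 0, 0, 0.35, 0], [1, 0, 0, 0.5, 0], [1, 0, 0.1, 0.65, 0], [1, 0, 0.25, 0.7, 0], [1, 0, 0.4, 0.7, 0.04], [1, 0, 0.55, 0.7, 0.077], [1, 0, 0.7, 0.7, 0.077], [1, 0, 0.85, 0.7, 0.077], [1, 0, 1, 0.7, 0.077]]]}}

```text
t: 5.17
tool_pos: [0.4353, 0.0663, 0.2252]
orientation: [-0.139, -3.138, 0.0]
force: [1.1, -0.8, -1.6]
opening: 0.0175
gripper_force: 59.9
```

>>> {"op": "send_rows", "data": {"plan": [[[1, -0.05, 0.15, 0, 0], [1, -0.1, 0.3, 0, 0], [1, -0.15, 0.45, 0, 0], [1, -0.2, 0.6, 0, 0], [1, -0.25, 0.75, 0, 0], [1, -0.3, 0.9, 0, 0], [1, -0.34, 1, 0, 0], [1, -0.34, 1, 0, 0]]]}}

```text
t: 5.83
tool_pos: [0.366, 0.2679, 0.225]
orientation: [-0.133, -3.137, -0.001]
force: [-1.0, 1.2, -1.3]
opening: 0.0175
gripper_force: 59.9
```

>>> {"op": "send_rows", "data": {"plan": [[[1, -0.04, 0.15, 0, 0], [1, -0.08, 0.3, 0, 0], [1, -0.09, 0.34, 0, 0], [1, -0.09, 0.34, 0, 0], [1, -0.09, 0.34, 0, 0], [1, -0.09, 0.34, 0, 0]]]}}

```text
t: 6.33
tool_pos: [0.3502, 0.3318, 0.2253]
orientation: [-0.14, -3.138, 0.002]
force: [-0.4, -0.6, -1.7]
opening: 0.0175
gripper_force: 59.9
```

Run:
```python
from h import *
s=telemetry.read_state();print(np.round(s['tool_pos'],4),np.round(s['orientation'],4))
for n in ['wrist','top','side']:
    p,d=snap(n); cv2.imwrite(f'pics/{n}4.png',p); np.save(f'{n}4.npy',d)
np.save('w4e.npy',T('wrist')[1])
a=cv2.imread('pics/wrist4.png'); b=cv2.resize(cv2.imread('pics/top4.png')[150:260,70:170],None,fx=2.88,fy=3.49)
cv2.imwrite('pics/j4.png',np.hstack([a,b]))
```

```text
[0.3502 0.3318 0.2253] [-1.3960e-01 -3.1382e+00  1.8000e-03]
```

View pics/j4.png

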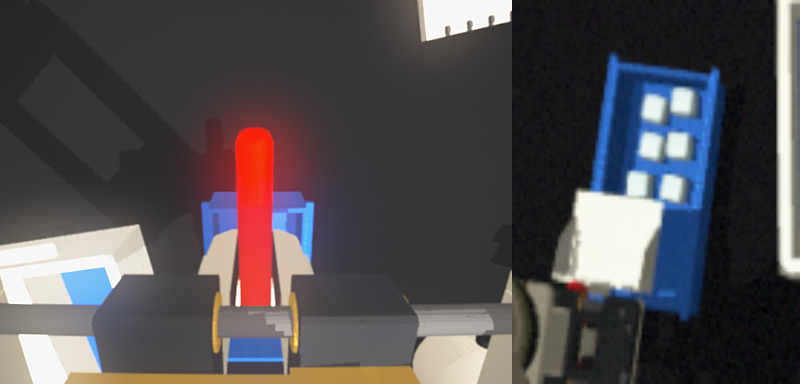

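The scoop is held level over the free end of the pan. I'll measure the blade against the pan from the top view.

```bash
cat > b.py <<'E'
from h import *
import sys
def blade(f,zlo,zhi,r=(60,170,150,270)):
    p=cv2.imread(f'pics/top{f}.png'); P=world('top',np.load(f'top{f}.npy'))
    h,s,v=cv2.split(cv2.cvtColor(p,cv2.COLOR_BGR2HSV))
    m=(s<70)&(v>110)&(P[...,2]>zlo)&(P[...,2]<zhi); k=np.zeros_like(m); k[r[2]:r[3],r[0]:r[1]]=1
    m=cv2.morphologyEx((m&k).astype(np.uint8),cv2.MORPH_OPEN,np.ones((3,3)))
    n,l,st,ce=cv2.connectedComponentsWithStats(m)
    i=1+np.argmax(st[1:,4]); q=P[l==i]; print(st[i],cv2.minAreaRect(q[:,:2].astype(np.float32)*1000),'z',np.percentile(q[:,2],[5,50,95]).round(4))
    A=np.c_[q[:,:2],np.ones(len(q))]; print('slope',np.linalg.lstsq(A,q[:,2],rcond=None)[0][:2].round(3))
    return q
if __name__=='__main__': blade(sys.argv[1],float(sys.argv[2]),float(sys.argv[3]))
E
python3 b.py 4 .125 .16
python3 - <<'E'
import os; os.chdir('.')
from h import *
p=cv2.imread('pics/top4.png'); d=np.load('top4.npy'); P=world('top',d)
h,s,v=cv2.split(cv2.cvtColor(p,cv2.COLOR_BGR2HSV))
# pan inner floor & rim at +x half
R=(np.array([[np.cos(np.radians(-5)),np.sin(np.radians(-5))],[-np.sin(np.radians(-5)),np.cos(np.radians(-5))]]))
m=((h>95)&(h<125)&(s>100)&(v>40)); k=np.zeros_like(m);k[160:245,85:150]=1; m&=k
for nm,f in [('top',0)]:
    p0=cv2.imread('pics/top0.png');P0=world('top',np.load('top0.npy'));h0,s0,v0=cv2.split(cv2.cvtColor(p0,cv2.COLOR_BGR2HSV))
    q=P0[(h0>95)&(h0<125)&(s0>100)&k]
    L=(q[:,:2]-[.489,.321])@R.T
    rim=q[:,2]>.053
    hst=np.histogram(L[rim&(abs(L[:,0])<.08),1],bins=np.arange(-.07,.071,.004)); print(hst[0],hst[1][:-1].round(3))
    hst=np.histogram(L[rim&(abs(L[:,1])<.04),0],bins=np.arange(-.12,.121,.004)); print(hst[0])
    fl=q[:,2]<.012; print('floor ext',np.percentile(L[fl],[1,99],axis=0))
E
```

```text
[ 89 205  33  27 705] ((433.0662841796875, 323.71795654296875), (87.54834747314453, 72.3299560546875), 85.21060943603516) z [0.1407 0.1437 0.1476]
slope [0.    0.003]
[ 0  0 28 69 68 48  0  0  0  0  0  0  0  0  0  0  0  0  0  0  0  0  0  0
  0  0  0  0  0  2 78 69 54  8  0] [-0.07  -0.066 -0.062 -0.058 -0.054 -0.05  -0.046 -0.042 -0.038 -0.034
 -0.03  -0.026 -0.022 -0.018 -0.014 -0.01  -0.006 -0.002  0.002  0.006
  0.01   0.014  0.018  0.022  0.026  0.03   0.034  0.038  0.042  0.046
  0.05   0.054  0.058  0.062  0.066]
[ 0  0  0 14 28  0  0  0  0  0  0  0  0  0  0  0  0  0  0  0  0  0  0  0
  0  0  0  0  0  0  0  0  0  0  0  0  0  0  0  0  0  0  0  0  0  0  0  0
  0  0  0  0  0  0  0 34 18  0  0  0]
floor ext [[-0.10637409 -0.0613775 ]
 [ 0.11852937  0.08701123]]
```

>>> {"op": "send_rows", "data": {"plan": [[[1, 0, 0.015, 0, 0], [1, 0, 0.015, -0.1, 0], [1, 0, 0.015, -0.2, 0], [1, 0, 0.015, -0.3, 0], [1, 0, 0.015, -0.38, 0], [1, 0, 0.015, -0.45, 0], [1, 0, 0.015, -0.52, 0], [1, 0, 0.015, -0.58, 0], [1, 0, 0.015, -0.63, 0], [1, 0, 0.015, -0.66, 0], [1, 0, 0.015, -0.67, 0], [1, 0, 0.015, -0.67, 0], [1, 0, 0.015, -0.67, 0]]]}}

```text
t: 7.57
tool_pos: [0.3498, 0.3377, 0.0963]
orientation: [-0.139, -3.138, -0.005]
force: [-21.6, -6.2, 38.6]
opening: 0.018
gripper_force: 60.0
```

>>> {"op": "send_rows", "data": {"plan": [[[1, 0, 0, -0.01, 0], [1, 0, 0, -0.015, 0], [1, 0, 0, -0.015, 0], [1, 0, 0, -0.015, 0]]]}}

```text
t: 7.9
tool_pos: [0.3499, 0.3382, 0.0943]
orientation: [0.139, 3.138, 0.006]
force: [-27.2, -6.2, 47.6]
opening: 0.0175
gripper_force: 60.0
```

>>> {"op": "send_rows", "data": {"plan": [[[1, 0, 0, 0.03, 0], [1, 0, 0, 0.08, 0], [1, 0, 0, 0.15, 0], [1, 0, 0, 0.25, 0], [1, 0, 0, 0.35, 0], [1, 0, 0, 0.45, 0], [1, 0, 0, 0.55, 0], [1, 0, 0, 0.55, 0], [1, 0, 0, 0.55, 0]]]}}

```text
t: 8.65
tool_pos: [0.3508, 0.3363, 0.1998]
orientation: [0.14, 3.136, 0.003]
force: [0.5, 0.6, -2.2]
opening: 0.0179
gripper_force: 59.8
```

```bash
python3 - <<'E'
from h import *
s=telemetry.read_state();print(np.round(s['tool_pos'],4),np.round(s['orientation'],4))
for n in ['top','side']:
    p,d=snap(n); cv2.imwrite(f'pics/{n}5.png',p); np.save(f'{n}5.npy',d)
b=cv2.resize(cv2.imread('pics/top5.png')[150:260,70:170],None,fx=4,fy=4,interpolation=cv2.INTER_CUBIC); a=cv2.resize(cv2.imread('pics/side5.png')[110:190,190:290],None,fx=4,fy=5.5)
cv2.imwrite('pics/j5.png',np.hstack([a,b]))
E
python3 b.py 5 .10 .15
```

```text
[0.3508 0.3363 0.1998] [1.3960e-01 3.1362e+00 2.8000e-03]Traceback (most recent call last):
  File "b.py", line 12, in <module>
    if __name__=='__main__': blade(sys.argv[1],float(sys.argv[2]),float(sys.argv[3]))
                             ~~~~~^^^^^^^^^^^^^^^^^^^^^^^^^^^^^^^^^^^^^^^^^^^^^^^^^^^
  File "b.py", line 9, in blade
    i=1+np.argmax(st[1:,4]); q=P[l==i]; print(st[i],cv2.minAreaRect(q[:,:2].astype(np.float32)*1000),'z',np.percentile(q[:,2],[5,50,95]).round(4))
        ~~~~~~~~~^^^^^^^^^^
    return _wrapfunc(a, 'argmax', axis=axis, out=out, **kwds)
    return bound(*args, **kwds)
ValueError: attempt to get argmax of an empty sequence
```

View pics/j5.png

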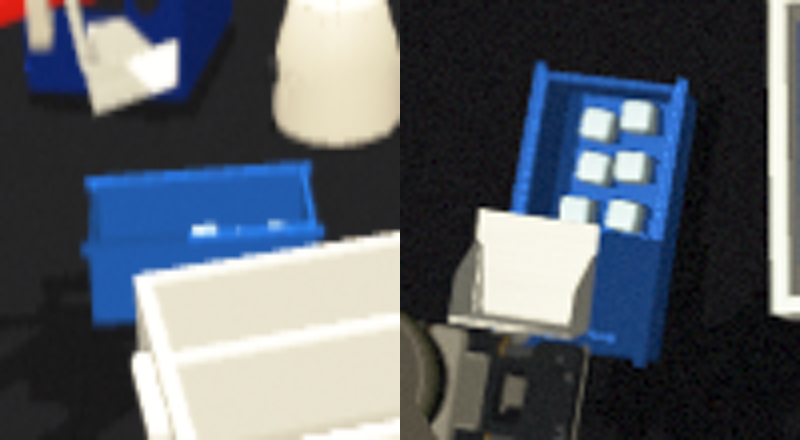

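The side crop shows the scoop now nose-up in the grip: something under its front stopped the descent, and the ice is still in place. I'll measure the tilt.

```bash
sed -i 's/(s<70)&(v>110)/(s<90)\&(v>100)/' b.py; python3 b.py 5 .09 .2
python3 - <<'E'
import os; os.chdir('.')
from h import *
for f in '045':
    p=cv2.imread(f'pics/top{f}.png'); P=world('top',np.load(f'top{f}.npy')); h,s,v=cv2.split(cv2.cvtColor(p,cv2.COLOR_BGR2HSV))
    m=((s<110)&(v>150)&(P[...,2]<.045)); k=np.zeros_like(m);k[165:212,100:145]=1
    n,l,st,ce=cv2.connectedComponentsWithStats((m&k).astype(np.uint8))
    print(f,[(st[i,4],*np.nanmedian(P[l==i],0).round(4)) for i in range(1,n) if st[i,4]>10])
P=world('top',np.load('top5.npy')); k=P[200:255,76:125]; 
for r in range(200,240,4): print(r,P[r,88:122:3,2].round(3))
E
```

```text
[ 83 203  37  32 924] ((429.43255615234375, 327.337646484375), (87.9544448852539, 85.15568542480469), 85.53068542480469) z [0.1494 0.1589 0.179 ]
slope [-0.011 -0.048]
0 [(np.int32(61), np.float64(0.5706), np.float64(0.302), np.float64(0.0272)), (np.int32(59), np.float64(0.5655), np.float64(0.3336), np.float64(0.0273)), (np.int32(57), np.float64(0.5298), np.float64(0.3325), np.float64(0.0281)), (np.int32(53), np.float64(0.5312), np.float64(0.304), np.float64(0.0273)), (np.int32(58), np.float64(0.4935), np.float64(0.3445), np.float64(0.0273)), (np.int32(58), np.float64(0.4925), np.float64(0.3069), np.float64(0.0265))]
4 [(np.int32(61), np.float64(0.5706), np.float64(0.3023), np.float64(0.0273)), (np.int32(59), np.float64(0.5648), np.float64(0.3327), np.float64(0.0276)), (np.int32(57), np.float64(0.5299), np.float64(0.3326), np.float64(0.0278)), (np.int32(53), np.float64(0.5313), np.float64(0.3037), np.float64(0.0281)), (np.int32(57), np.float64(0.4944), np.float64(0.3447), np.float64(0.0271)), (np.int32(57), np.float64(0.4925), np.float64(0.3066), np.float64(0.0278))]
5 [(np.int32(60)
[... 570 characters left out ...]
 0.167  0.011  0.003  0.028  0.031
  0.016  0.003]
208 [ 0.001  0.161  0.16   0.163  0.164  0.161  0.164  0.164  0.164  0.168
  0.169 -0.003]
212 [0.165 0.157 0.157 0.163 0.158 0.161 0.161 0.158 0.16  0.159 0.162 0.006]
216 [0.164 0.156 0.154 0.156 0.156 0.158 0.159 0.16  0.157 0.159 0.163 0.002]
220 [0.159 0.154 0.154 0.153 0.153 0.154 0.154 0.159 0.155 0.173 0.156 0.003]
224 [0.154 0.15  0.148 0.15  0.155 0.152 0.152 0.152 0.152 0.176 0.004 0.008]
228 [0.151 0.149 0.148 0.148 0.15  0.15  0.151 0.148 0.149 0.168 0.005 0.008]
232 [ 0.29  -0.003    nan  0.18   0.181  0.176  0.169  0.165  0.178  0.162
  0.004  0.009]
236 [0.287 0.291 0.292 0.284 0.281 0.307 0.31  0.307 0.309 0.008 0.001 0.002]
```

The blade has slid about 30 mm up in the grip, so its left edge must have landed on the pan's rim and I was a few mm off in y. I'll lay the scoop back on its tray to level and re-grip it, then measure the pan again with the arm at rest.

>>> {"op": "send_rows", "data": {"plan": [[[1, 0.05, -0.15, 0, 0], [1, 0.1, -0.3, 0, 0], [1, 0.15, -0.45, 0, 0], [1, 0.2, -0.6, 0, 0], [1, 0.25, -0.75, 0, 0], [1, 0.3, -0.9, 0, 0], [1, 0.34, -1, 0, 0]]]}}

```text
t: 9.33
tool_pos: [0.4173, 0.1334, 0.1968]
orientation: [-0.14, -3.136, 0.002]
force: [-0.5, 1.9, -1.3]
opening: 0.0174
gripper_force: 59.8
```

>>> {"op": "send_rows", "data": {"plan": [[[1, 0.03, -0.15, 0, -0.03], [1, 0.06, -0.3, 0, -0.077], [1, 0.09, -0.45, 0, -0.077], [1, 0.09, -0.6, 0, -0.077], [1, 0.09, -0.75, 0, -0.077], [1, 0.09, -0.9, 0, -0.077], [1, 0.09, -1, 0, -0.077], [1, 0.09, -1, 0, -0.077]]]}}

```text
t: 10.0
tool_pos: [0.4348, -0.0671, 0.1968]
orientation: [-0.27, -3.127, 0.001]
force: [-0.3, 0.6, -0.8]
opening: 0.0176
gripper_force: 59.8
```

>>> {"op": "send_rows", "data": {"plan": [[[1, 0, -0.15, -0.05, 0], [1, 0, -0.3, -0.15, 0], [1, 0, -0.355, -0.25, 0], [1, 0, -0.355, -0.35, 0], [1, 0, -0.355, -0.45, 0], [1, 0, -0.355, -0.55, 0], [1, 0, -0.355, -0.58, 0], [1, 0, -0.355, -0.58, 0], [1, 0, -0.355, -0.58, 0]]]}}

```text
t: 10.75
tool_pos: [0.4356, -0.1345, 0.0824]
orientation: [-0.264, -3.129, -0.001]
force: [0.4, 0.7, -0.1]
opening: 0.0174
gripper_force: 59.8
```

Run:
```python
from h import *
s=telemetry.read_state();print(np.round(s['tool_pos'],4),np.round(s['orientation'],4))
for n in ['top','side']:
    p,d=snap(n); cv2.imwrite(f'pics/{n}6.png',p); np.save(f'{n}6.npy',d)
b=cv2.resize(cv2.imread('pics/top6.png')[165:265,230:330],None,fx=4,fy=4,interpolation=cv2.INTER_CUBIC); a=cv2.resize(cv2.imread('pics/side6.png')[170:270,200:300],None,fx=4,fy=4)
cv2.imwrite('pics/j6.png',np.hstack([a,b]))
```

```text
[ 0.4356 -0.1345  0.0824] [-2.645e-01 -3.129e+00 -9.000e-04]
```

View pics/j6.png

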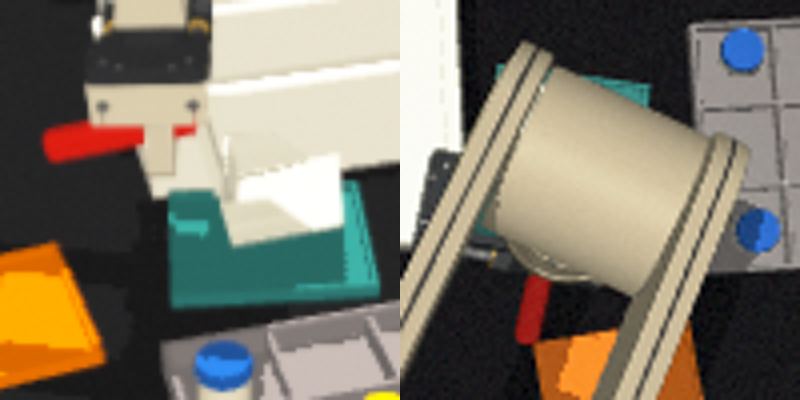

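The scoop is about 13° nose-up over the tray. I'll lower it to just above the floor and release it gently.

>>> {"op": "send_rows", "data": {"plan": [[[1, 0, 0, -0.05, 0], [1, 0, 0, -0.08, 0], [1, 0, 0, -0.1, 0], [1, 0, 0, -0.11, 0], [1, 0, 0, -0.11, 0]]]}}

```text
t: 11.27
tool_pos: [0.4354, -0.1348, 0.0599]
orientation: [-0.265, -3.129, -0.001]
force: [0.7, 0.4, -1.0]
opening: 0.0178
gripper_force: 59.8
```

>>> {"op": "send_rows", "data": {"plan": [[[0.58, 0, 0, 0, 0], [0.56, 0, 0, 0, 0], [0.5, 0, 0, 0, 0], [0.45, 0, 0, 0, 0], [0.4, 0, 0, 0, 0], [0.3, 0, 0, 0, 0], [0.2, 0, 0, 0.05, 0], [0.1, 0, 0, 0.1, 0], [0, 0, 0, 0.3, 0], [0, 0, 0, 0.5, 0], [0, 0, 0, 0.7, 0], [0, 0, 0, 0.9, 0], [0, 0, 0, 0.9, 0], [0, 0, 0, 0.9, 0], [0, 0, 0, 0.9, 0]]], "force": 10}}

```text
t: 12.52
tool_pos: [0.436, -0.1351, 0.2413]
orientation: [0.265, 3.129, -0.001]
force: [-0.7, -0.2, -0.4]
opening: 0.0465
gripper_force: 0.0
```

```bash
cat > w.py <<'E'
from h import *
import sys
def go(f):
    s=telemetry.read_state(); _,E=T('wrist'); p,d=snap('wrist'); s2=telemetry.read_state()
    print('tcp',np.round(s['tool_pos'],4),np.round(s2['tool_pos'],4),'yaw',round(np.degrees(2*np.arctan2(s['orientation'][1],s['orientation'][0]))%180-180,2))
    cv2.imwrite(f'pics/w{f}.png',p); P=world('wrist',d,E); np.savez(f'w{f}.npz',P=P,E=E); return p,P,cv2.split(cv2.cvtColor(p,cv2.COLOR_BGR2HSV))
def rect(name,P,m,zlo,zhi):
    m=(m&(P[...,2]>zlo)&(P[...,2]<zhi)).astype(np.uint8); n,l,st,_=cv2.connectedComponentsWithStats(m,connectivity=8)
    i=1+np.argmax(st[1:,4]); q=P[l==i][:,:2].astype(np.float32)*1000
    c,wh,a=cv2.minAreaRect(q); print(name,len(q),np.round(c,1),np.round(wh,1),round(a,1), st[i],'z',np.median(P[l==i][:,2]).round(4)); return l==i
E
python3 - <<'E'
from w import *
p,P,(h,s,v)=go('7')
rect('red',P,((h<8)|(h>172))&(s>120),.07,.11)
rect('teal',P,(h>80)&(h<98)&(s>80),-.005,.02)
rect('blade',P,(s<60)&(v>100),-.005,.025)
E
```

```text
tcp [ 0.436  -0.1351  0.2413] [ 0.4355 -0.1348  0.2401] yaw -9.68
red 1859 [ 423.5 -134.1] [ 17.3 108.1] 80.8 [ 245  112   19  109 1859] z 0.0926
teal 4182 [ 505.5 -151. ] [126.5 138.9] 84.3 [ 200  163  100  103 4182] z 0.0047
blade 8953 [541.1   6.4] [168.3 103.6] 4.5 [ 327  155   95  120 8953] z 0.0225
```

The scoop lies flat on the tray again. Now a settled look at the pan.

>>> {"op": "send_rows", "data": {"plan": [[[0, 0, 0.2, 0.1, 0], [0, 0, 0.4, 0.2, 0.04], [0, 0, 0.6, 0.3, 0.077], [0, 0, 0.8, 0.4, 0.077], [0, 0, 1, 0.5, 0.077]]]}}

```text
t: 12.98
tool_pos: [0.4347, 0.0528, 0.3328]
orientation: [-0.139, -3.135, 0.0]
force: [1.2, -0.4, 0.4]
opening: 0.0467
gripper_force: 0.0
```

>>> {"op": "send_rows", "data": {"plan": [[[0, -0.05, 0.2, 0, 0], [0, -0.08, 0.4, 0, 0], [0, -0.08, 0.6, 0, 0], [0, -0.08, 0.8, 0, 0], [0, -0.08, 1, 0, 0]]]}}

```text
t: 13.4
tool_pos: [0.4187, 0.2531, 0.332]
orientation: [-0.138, -3.136, 0.002]
force: [0.5, -0.5, 0.2]
opening: 0.0461
gripper_force: 0.0
```

>>> {"op": "send_rows", "data": {"plan": [[[0, 0, 0.15, 0, 0], [0, 0, 0.28, 0, 0], [0, 0, 0.28, 0, 0], [0, 0, 0.28, 0, 0], [0, 0, 0.28, 0, 0], [0, 0, 0.28, 0, 0], [0, 0, 0.28, 0, 0], [0, 0, 0.28, 0, 0]]]}}

```text
t: 14.07
tool_pos: [0.4202, 0.3064, 0.3339]
orientation: [0.141, 3.138, 0.0]
force: [-0.2, -0.3, -0.9]
opening: 0.0462
gripper_force: 0.0
```

Run:
```python
from w import *
p,P,(h,s,v)=go('8')
bl=(h>95)&(h<125)&(s>110)&(v>50)&(P[...,1]>.22)&(P[...,0]<.65)&(P[...,1]<.42)
m=rect('rim',P,bl,.05,.068)
a=np.radians(-5);R=np.array([[np.cos(a),np.sin(a)],[-np.sin(a),np.cos(a)]])
q=P[m]; L=(q[:,:2]-[.489,.321])@R.T
for x0 in (-.09,-.05,-.01,.03,.07):
    k=abs(L[:,0]-x0)<.02; y=L[k,1]; print(x0,'inner',np.percentile(y[y<0],98).round(4),np.percentile(y[y>0],2).round(4),'outer',np.percentile(y[y<0],2).round(4),np.percentile(y[y>0],98).round(4))
k=abs(L[:,1])<.035; x=L[k,0]; print('x inner',np.percentile(x[x<0],97).round(4),np.percentile(x[x>0],3).round(4),'outer',x.min().round(4),x.max().round(4))
cv2.imwrite('pics/c8.png',cv2.resize(p[100:300,150:350],None,fx=3,fy=3))
```

```text
tcp [0.4202 0.3064 0.3339] [0.4202 0.3065 0.334 ] yaw -5.15
rim 2816 [488.9 321.5] [120.6 223.3] 85.3 [ 226  124   90  148 2816] z 0.0603
-0.09 inner -0.0032 0.003 outer -0.0599 0.0597
-0.05 inner -0.049 0.0489 outer -0.0598 0.0598
-0.01 inner -0.0488 0.0491 outer -0.0595 0.0599
0.03 inner -0.0487 0.0492 outer -0.0593 0.0601Traceback (most recent call last):
  File "<stdin>", line 8, in <module>
    return _quantile_unchecked(
        a, q, axis, out, overwrite_input, method, keepdims, weights)
    return _ureduce(a,
                    func=_quantile_ureduce_func,
    ...<5 lines>...
                    overwrite_input=overwrite_input,
                    method=method)
    r = func(a, **kwargs)
    result = _quantile(arr,
                       quantiles=q,
    ...<2 lines>...
                       out=out,
                       weights=wgt)
    slices_having_nans = np.isnan(arr[-1, ...])
                                  ~~~^^^^^^^^^
IndexError: index -1 is out of bounds for axis 0 with size 0
```

Run:
```python
import cv2,numpy as np
from h import *
z=np.load('w8.npz'); P=z['P']; p=cv2.imread('pics/w8.png')
a=np.radians(-5);R=np.array([[np.cos(a),np.sin(a)],[-np.sin(a),np.cos(a)]])
L=(P[...,:2]-[.489,.321])@R.T
m=(abs(L[...,1])<.03)
for x in np.arange(-.124,-.08,.004):
    k=m&(abs(L[...,0]-x)<.002); print(x.round(3),k.sum(),np.nanpercentile(P[...,2][k],[10,50,90]).round(3))
a=cv2.resize(cv2.imread('pics/side0.png')[190:255,205:300],None,fx=5,fy=7,interpolation=cv2.INTER_CUBIC)[:455]
b=cv2.resize(p[115:285,210:330],None,fx=2.65,fy=2.65)
b=cv2.copyMakeBorder(b,0,max(0,455-b.shape[0]),0,0,cv2.BORDER_CONSTANT)[:455]
cv2.imwrite('pics/c9.png',np.hstack([a,b])[:, :800])
```

```text
-0.124 120 [-0.001  0.     0.002]
-0.12 120 [-0.001  0.     0.002]
-0.116 80 [-0.001  0.     0.002]
-0.112 120 [-0.001  0.     0.001]
-0.108 120 [-0.001  0.     0.002]
-0.104 5183 [0.408 0.417 0.424]
-0.1 2987 [0.415 0.425 0.426]
-0.096 4538 [0.416 0.419 0.426]
-0.092 2558 [0.418 0.425 0.426]
-0.088 3797 [0.425 0.428 0.43 ]
-0.084 256 [0.005 0.411 0.419]
```

View pics/c9.png

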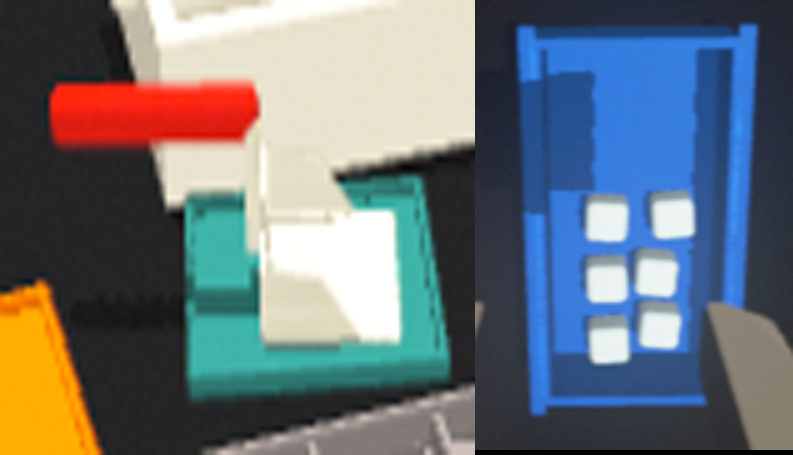

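The scoop's upright neck sticks out about 7 mm behind its rear wall, so it was the neck that caught the pan's rear rim. The entry has to be about 5 mm further forward. I'll refine the pan end wall and the ice edges.

Run:
```python
from h import *
z=np.load('w8.npz'); P=z['P']; p=cv2.imread('pics/w8.png'); h,s,v=cv2.split(cv2.cvtColor(p,cv2.COLOR_BGR2HSV))
a=np.radians(-5);R=np.array([[np.cos(a),np.sin(a)],[-np.sin(a),np.cos(a)]])
L=(P[...,:2]-[.489,.321])@R.T; Z=P[...,2]
roi=np.zeros(Z.shape,bool); roi[110:290,215:325]=1
e=roi&(abs(L[...,1])<.04)&(Z<.075)
bl=(h>95)&(h<125)&(s>110)
for lo,hi in [(.05,.066),(.02,.05),(.0,.01)]:
    k=e&bl&(Z>lo)&(Z<hi); x=L[...,0][k]; print(lo,'neg',np.histogram(x,bins=np.arange(-.118,-.08,.003))[0],'pos',np.histogram(x,bins=np.arange(.085,.121,.003))[0])
ic=roi&(s<110)&(v>150)&(Z>.02)&(Z<.035); n,l,st,ce=cv2.connectedComponentsWithStats(ic.astype(np.uint8))
for i in range(1,n):
    if st[i,4]>30: q=L[l==i]; print('ice',st[i,4],np.percentile(q,[2,50,98],axis=0).round(4).tolist())
z=np.load('w7.npz'); P=z['P']; p=cv2.imread('pics/w7.png'); h,s,v=cv2.split(cv2.cvtColor(p,cv2.COLOR_BGR2HSV))
a=np.radians(-9.3);R=np.array([[np.cos(a),np.sin(a)],[-np.sin(a),np.cos(a)]]); L=(P[...,:2]-[.4360,-.1351])@R.T; Z=P[...,2]
r=((h<8)|(h>172))&(s>120)&(Z>.086); print('bar',np.percentile(L[r],[0.5,50,99.5],axis=0).round(4))
k=(s<80)&(v>80)&(abs(L[...,1])<.042)&(L[...,0]>.02)&(L[...,0]<.14)
for x in np.arange(.03,.135,.005): 
    kk=k&(abs(L[...,0]-x)<.0025); print(x.round(3),kk.sum(),np.round(np.nanpercentile(Z[kk],[5,50,95]),3) if kk.sum() else '')
```

```text
0.05 neg [  0   0   0   0 144 118   0   0   0   0   0   0] pos [  0   0   0   0 134 147  58   0   0   0   0]
0.02 neg [  0   0   0   0 141   0   0   0   0   0   0   0] pos [  0   0   0   0 279 172   0   0   0   0   0]
0.0 neg [  0   0   1  31  43   0   0   0 106 103 104 104] pos [31 24 26 31 67 15  0  0  0  0  0]
ice 237 [[-0.0098, 0.0114], [-0.0003, 0.0233], [0.0128, 0.0344]]
ice 231 [[-0.0081, -0.0257], [0.0025, -0.0149], [0.0144, -0.0041]]
ice 226 [[0.0267, 0.0026], [0.0369, 0.0148], [0.0497, 0.026]]
ice 221 [[0.0311, -0.0259], [0.0408, -0.0148], [0.053, -0.0038]]
ice 213 [[0.0613, 0.0061], [0.0706, 0.0173], [0.0831, 0.0286]]
ice 217 [[0.0714, -0.0245], [0.0819, -0.0132], [0.0997, -0.0017]]
bar [[-0.0657 -0.0097]
 [-0.0178 -0.0006]
 [ 0.0407  0.0076]]
0.03 23 [0.003 0.005 0.087]
0.035 32 [0.003 0.005 0.088]
0.04 39 [0.003 0.004 0.091]
0.045 587 [0.004 0.024 0.039]
0.05 65 [0.037 0.038 0.039]
0.055 18 [0.026 0.036 0.038]
0.06 67 [0.005 0.007 0.037]
0.065 174 [0.005 0.006 0.031]
0.07 178 [0.005 0.006 0.032]
0.075 169 [0.005 0.006 0.033]
0.08 215 [0.005 0.006 0.02 ]
0.085 214 [0.005 0.006 0.009]
0.09 222 [0.005 0.006 0.007]
0.095 198 [0.005 0.006 0.008]
0.1 204 [0.005 0.006 0.007]
0.105 218 [0.005 0.006 0.007]
0.11 190 [0.005 0.006 0.007]
0.115 208 [0.005 0.006 0.007]
0.12 152 [0.005 0.006 0.007]
0.125 0 
0.13 0
```

>>> {"op": "send_rows", "data": {"plan": [[[0, 0, -0.2, 0, 0], [0, 0, -0.4, 0, 0], [0, 0.04, -0.6, 0, 0], [0, 0.08, -0.8, 0, 0], [0, 0.08, -1, 0, 0]]]}}

```text
t: 14.53
tool_pos: [0.4362, 0.1051, 0.334]
orientation: [0.139, 3.137, -0.0]
force: [1.0, 0.8, 0.9]
opening: 0.0464
gripper_force: 0.0
```

>>> {"op": "send_rows", "data": {"plan": [[[0, 0, -0.2, 0, -0.03], [0, 0, -0.4, 0, -0.07], [0, 0, -0.6, -0.1, -0.07], [0, 0, -0.8, -0.2, -0.07], [0, 0, -1, -0.3, -0.07]]]}}

```text
t: 14.95
tool_pos: [0.4356, -0.0868, 0.278]
orientation: [0.255, 3.129, -0.001]
force: [1.2, 0.7, -0.1]
opening: 0.0465
gripper_force: 0.0
```

>>> {"op": "send_rows", "data": {"plan": [[[0, 0, -0.2, -0.1, 0], [0, 0, -0.215, -0.2, 0], [0, 0, -0.215, -0.3, 0], [0, 0, -0.215, -0.4, 0], [0, 0, -0.215, -0.5, 0], [0, 0, -0.215, -0.6, 0], [0, 0, -0.215, -0.7, 0], [0, 0, -0.215, -0.8, 0], [0, 0, -0.215, -0.9, 0], [0, 0, -0.215, -0.935, 0], [0, 0, -0.215, -0.935, 0], [0, 0, -0.215, -0.935, 0]]]}}

```text
t: 15.95
tool_pos: [0.4359, -0.1277, 0.0914]
orientation: [-0.254, -3.131, -0.0]
force: [0.2, -0.3, 0.2]
opening: 0.0466
gripper_force: 0.0
```

>>> {"op": "send_rows", "data": {"plan": [[[1, 0, 0, 0, 0], [1, 0, 0, 0, 0], [1, 0, 0, 0, 0], [1, 0, 0, 0, 0], [1, 0, 0, 0, 0], [1, 0, 0, 0, 0], [1, 0, 0, 0, 0], [1, 0, 0, 0, 0]]], "force": 60}}

```text
t: 16.62
tool_pos: [0.4362, -0.1276, 0.0913]
orientation: [0.254, 3.131, -0.0]
force: [0.0, 0.8, 4.7]
opening: 0.018
gripper_force: 58.4
```

>>> {"op": "send_rows", "data": {"plan": [[[1, 0, 0, 0.1, 0], [1, 0, 0, 0.2, 0], [1, 0, 0, 0.35, 0], [1, 0, 0, 0.5, 0], [1, 0, 0.1, 0.65, 0], [1, 0, 0.25, 0.7, 0], [1, 0, 0.4, 0.7, 0.04], [1, 0, 0.55, 0.7, 0.071], [1, 0, 0.7, 0.7, 0.071], [1, 0, 0.85, 0.7, 0.071], [1, 0, 1, 0.7, 0.071]]]}}

```text
t: 17.53
tool_pos: [0.4353, 0.0739, 0.2304]
orientation: [-0.137, -3.138, 0.0]
force: [0.2, 0.0, -1.4]
opening: 0.0179
gripper_force: 58.4
```

>>> {"op": "send_rows", "data": {"plan": [[[1, -0.05, 0.15, 0, 0], [1, -0.1, 0.3, 0, 0], [1, -0.15, 0.45, 0, 0], [1, -0.2, 0.6, 0, 0], [1, -0.25, 0.75, 0, 0], [1, -0.3, 0.9, 0, 0], [1, -0.32, 1, 0, 0], [1, -0.32, 1, 0, 0]]]}}

```text
t: 18.2
tool_pos: [0.3703, 0.2755, 0.2303]
orientation: [-0.132, -3.137, -0.001]
force: [-0.2, -0.5, -1.8]
opening: 0.0182
gripper_force: 58.4
```

>>> {"op": "send_rows", "data": {"plan": [[[1, -0.04, 0.15, 0, 0], [1, -0.08, 0.3, 0, 0], [1, -0.08, 0.305, 0, 0], [1, -0.08, 0.305, 0, 0], [1, -0.08, 0.305, 0, 0], [1, -0.08, 0.305, 0, 0], [1, -0.08, 0.305, 0, 0], [1, -0.08, 0.305, 0, 0]]]}}

```text
t: 18.87
tool_pos: [0.3563, 0.3327, 0.2309]
orientation: [0.139, 3.138, -0.0]
force: [0.2, 0.6, -1.6]
opening: 0.0175
gripper_force: 58.4
```

```bash
python3 - <<'E'
from h import *
s=telemetry.read_state();print(np.round(s['tool_pos'],4),np.degrees(2*np.arctan2(*s['orientation'][1::-1]))%180-180)
p,d=snap('top'); cv2.imwrite(f'pics/top10.png',p); np.save(f'top10.npy',d)
E
python3 b.py 10 .125 .16
```

```text
[0.3563 0.3327 0.2309] -5.083065939432146
[ 89 202  35  28 724] ((440.4681396484375, 320.4656982421875), (86.75020599365234, 72.42536163330078), 82.44322967529297) z [0.1408 0.1438 0.1492]
slope [-0.007  0.021]
```

Run:
```python
from w import *
p,P,(h,s,v)=go('10')
m=rect('red',P,((h<8)|(h>172))&(s>120),.2,.26)
q=P[m]; k=cv2.fitLine(q[:,:2].astype(np.float32),cv2.DIST_HUBER,0,.001,.001).ravel(); print(np.degrees(np.arctan2(k[1],k[0])),k)
from b import blade
q=blade('10',.125,.16); 
# lip edge & side edges fit
pp=cv2.imread('pics/top10.png')
for f,zz in (('4',.1437),('10',.1437)):
    q=blade(f,.125,.16); a=np.radians(-5);R=np.array([[np.cos(a),np.sin(a)],[-np.sin(a),np.cos(a)]])
    L=(q[:,:2]-[.489,.321])@R.T
    ys=np.arange(-.035,.036,.01)+np.median(L[:,1])
    e=[(y,np.percentile(L[abs(L[:,1]-y)<.005,0],97)) for y in ys]; e=np.array(e); print('lip slope deg',np.degrees(np.arctan(np.polyfit(e[:,0],e[:,1],1)[0])),e[:,1].round(4), 'y range',np.percentile(L[:,1],[1,99]).round(4))
```

```text
tcp [0.3563 0.3328 0.231 ] [0.3562 0.3329 0.231 ] yaw -5.08
red 5699 [339.9 334.3] [18.5 99.1] 82.0 [ 237  130   42  175 5699] z 0.2321
-7.8386526 [ 0.9906561  -0.1363839   0.33350196  0.3349633 ]
[ 89 202  35  28 724] ((440.4681396484375, 320.4656982421875), (86.75020599365234, 72.42536163330078), 82.44322967529297) z [0.1408 0.1438 0.1492]
slope [-0.007  0.021]
[ 88 205  34  27 724] ((433.07977294921875, 323.8791198730469), (87.871826171875, 72.3299560546875), 85.21060943603516) z [0.1407 0.1438 0.1483]
slope [-0.003  0.014]
lip slope deg -2.6769347041913236 [-0.0201 -0.0215 -0.0226 -0.0211 -0.0232 -0.022  -0.0227 -0.0248] y range [-0.0434  0.0407]
[ 89 202  35  28 724] ((440.4681396484375, 320.4656982421875), (86.75020599365234, 72.42536163330078), 82.44322967529297) z [0.1408 0.1438 0.1492]
slope [-0.007  0.021]
lip slope deg -0.1703170656655235 [-0.0142 -0.0149 -0.0148 -0.0145 -0.0133 -0.014  -0.0129 -0.0165] y range [-0.0463  0.0374]
```

>>> {"op": "send_rows", "data": {"plan": [[[1, 0, 0.008, 0, 0.045], [1, 0, 0.008, 0, 0.045], [1, 0, 0.008, -0.1, 0.045], [1, 0, 0.008, -0.2, 0.045], [1, 0, 0.008, -0.3, 0.045], [1, 0, 0.008, -0.36, 0.045], [1, 0, 0.008, -0.4, 0.045], [1, 0, 0.008, -0.42, 0.045], [1, 0, 0.008, -0.44, 0.045], [1, 0, 0.008, -0.46, 0.045], [1, 0, 0.008, -0.48, 0.045], [1, 0, 0.008, -0.48, 0.045]]]}}

```text
t: 19.97
tool_pos: [0.3559, 0.3351, 0.1346]
orientation: [-0.063, -3.141, 0.0]
force: [-0.2, -0.4, -1.8]
opening: 0.0176
gripper_force: 58.4
```

>>> {"op": "send_rows", "data": {"plan": [[[1, 0, 0, -0.04, 0], [1, 0, 0, -0.08, 0], [1, 0, 0, -0.12, 0], [1, 0, 0, -0.15, 0], [1, 0, 0, -0.17, 0], [1, 0, 0, -0.17, 0], [1, 0, 0, -0.17, 0]]]}}

```text
t: 20.55
tool_pos: [0.3557, 0.3349, 0.1006]
orientation: [-0.063, -3.14, 0.001]
force: [-0.5, -0.0, -1.1]
opening: 0.0177
gripper_force: 58.4
```

>>> {"op": "send_rows", "data": {"plan": [[[1, 0, 0, -0.015, 0], [1, 0, 0, -0.03, 0], [1, 0, 0, -0.03, 0], [1, 0, 0, -0.03, 0]]]}}

```text
t: 20.88
tool_pos: [0.3558, 0.335, 0.0948]
orientation: [-0.063, -3.141, 0.0]
force: [-0.5, -1.2, -1.4]
opening: 0.0176
gripper_force: 58.4
```

>>> {"op": "send_rows", "data": {"plan": [[[1, 0, 0, -0.005, 0], [1, 0, 0, -0.008, 0], [1, 0, 0, -0.008, 0], [1, 0, 0, -0.008, 0]]]}}

```text
t: 21.22
tool_pos: [0.3559, 0.3351, 0.0933]
orientation: [0.063, 3.141, 0.0]
force: [0.2, -0.1, -1.0]
opening: 0.0176
gripper_force: 58.4
```

>>> {"op": "send_rows", "data": {"plan": [[[1, 0, 0, -0.004, 0], [1, 0, 0, -0.006, 0], [1, 0, 0, -0.006, 0], [1, 0, 0, -0.006, 0]]]}}

```text
t: 21.55
tool_pos: [0.356, 0.3352, 0.0925]
orientation: [0.063, 3.141, 0.0]
force: [-2.7, -0.5, 4.4]
opening: 0.0177
gripper_force: 58.4
```

>>> {"op": "send_rows", "data": {"plan": [[[1, 0.02, -0.002, 0, 0], [1, 0.05, -0.004, 0, 0], [1, 0.08, -0.007, 0, 0], [1, 0.11, -0.01, 0, 0], [1, 0.14, -0.012, 0, 0], [1, 0.17, -0.015, 0, 0], [1, 0.2, -0.017, 0, 0], [1, 0.23, -0.02, 0, 0], [1, 0.26, -0.023, 0, 0], [1, 0.29, -0.025, 0, 0], [1, 0.32, -0.028, 0, 0]]]}}

```text
t: 22.47
tool_pos: [0.4199, 0.3299, 0.0926]
orientation: [-0.063, -3.14, -0.001]
force: [-4.6, 0.6, 6.8]
opening: 0.0176
gripper_force: 58.4
```

>>> {"op": "send_rows", "data": {"plan": [[[1, 0.03, -0.003, 0, 0], [1, 0.06, -0.005, 0, 0], [1, 0.09, -0.008, 0, 0], [1, 0.11, -0.01, 0, 0], [1, 0.13, -0.011, 0, 0]]]}}

```text
t: 22.88
tool_pos: [0.4457, 0.3277, 0.0925]
orientation: [-0.063, -3.14, -0.001]
force: [-9.3, 0.7, 8.8]
opening: 0.0173
gripper_force: 58.4
```

Run:
```python
from h import *
p,d=snap('top'); cv2.imwrite('pics/top11.png',p); q,e=snap('side'); cv2.imwrite('pics/side11.png',q)
cv2.imwrite('pics/j11.png',np.hstack([cv2.resize(q[110:190,190:290],None,fx=4,fy=5.5),cv2.resize(p[150:260,70:170],None,fx=4,fy=4,interpolation=cv2.INTER_CUBIC)]))
```

```text
(no output)
```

View pics/j11.png

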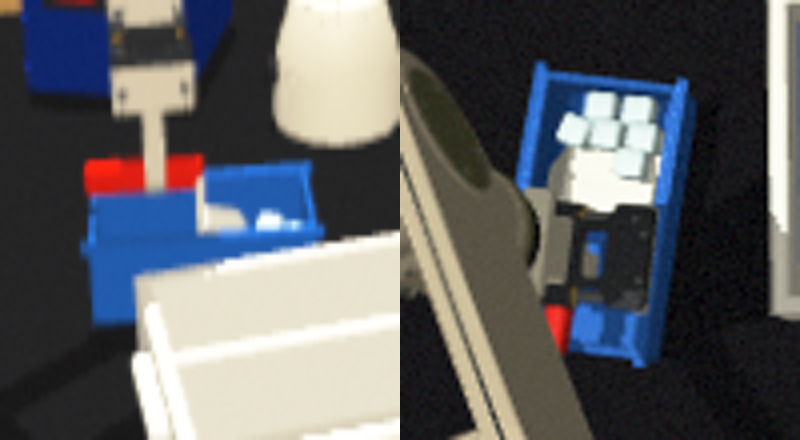

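The blade is sliding under the cubes: one is well on, three more are at the lip and two are against the far wall. I'll keep going to the far wall.

>>> {"op": "send_rows", "data": {"plan": [[[1, 0.02, -0.002, 0, 0], [1, 0.04, -0.004, 0, 0], [1, 0.055, -0.005, 0, 0], [1, 0.065, -0.006, 0, 0], [1, 0.07, -0.006, 0, 0], [1, 0.07, -0.006, 0, 0]]]}}

```text
t: 23.48
tool_pos: [0.4598, 0.3265, 0.0926]
orientation: [-0.063, -3.14, -0.001]
force: [-4.8, -0.4, 7.3]
opening: 0.0176
gripper_force: 58.4
```

Run:
```python
from h import *
p,d=snap('top'); cv2.imwrite('pics/top12.png',p); P=world('top',d); a=np.radians(-5);R=np.array([[np.cos(a),np.sin(a)],[-np.sin(a),np.cos(a)]])
L=(P[...,:2]-[.489,.3225])@R.T
h,s,v=cv2.split(cv2.cvtColor(p,cv2.COLOR_BGR2HSV))
k=np.zeros(d.shape,bool);k[165:205,100:142]=1
m=k&(s<110)&(v>150)&(P[...,2]>.019); n,l,st,ce=cv2.connectedComponentsWithStats(m.astype(np.uint8))
for i in range(1,n):
    if st[i,4]>15: print(st[i,:5],np.percentile(L[l==i],[3,50,97],axis=0).round(3).tolist(),np.median(P[l==i][:,2]).round(4))
```

```text
[109 173  25  25 319] [[0.037, -0.029], [0.071, -0.003], [0.097, 0.038]] 0.0294
[102 191   6   9  20] [[-0.011, -0.036], [-0.001, -0.032], [0.006, -0.022]] 0.2487
```

All cubes are above the blade now. A light downward press will tip the nose up slightly in the grip so the cubes stay in while carried.

>>> {"op": "send_rows", "data": {"plan": [[[1, 0, 0, -0.006, 0], [1, 0, 0, -0.012, 0], [1, 0, 0, -0.018, 0], [1, 0, 0, -0.022, 0], [1, 0, 0, -0.022, 0], [1, 0, 0, -0.022, 0]]]}}

```text
t: 24.03
tool_pos: [0.4607, 0.3268, 0.0918]
orientation: [0.063, 3.139, 0.002]
force: [-14.9, -7.9, 31.3]
opening: 0.0175
gripper_force: 60.0
```

>>> {"op": "send_rows", "data": {"plan": [[[1, 0, 0, -0.008, 0], [1, 0, 0, -0.015, 0], [1, 0, 0, -0.022, 0], [1, 0, 0, -0.022, 0], [1, 0, 0, -0.022, 0]]]}}

```text
t: 24.45
tool_pos: [0.4606, 0.3268, 0.0891]
orientation: [0.063, 3.139, 0.002]
force: [-23.1, -11.6, 47.0]
opening: 0.0176
gripper_force: 60.1
```

>>> {"op": "send_rows", "data": {"plan": [[[1, 0, 0, 0.02, 0], [1, 0, 0, 0.035, 0], [1, 0, 0, 0.045, 0], [1, 0, 0, 0.06, 0], [1, 0, 0, 0.085, 0], [1, 0, 0, 0.12, 0], [1, 0, 0, 0.16, 0], [1, 0, 0, 0.2, 0], [1, 0, 0, 0.25, 0], [1, 0, 0, 0.3, 0], [1, 0, 0, 0.35, 0], [1, 0, 0, 0.4, 0], [1, 0, 0, 0.45, 0], [1, 0, 0, 0.49, 0], [1, 0, 0, 0.52, 0], [1, 0, 0, 0.54, 0], [1, 0, 0, 0.55, 0], [1, 0, 0, 0.55, 0]]]}}

```text
t: 25.95
tool_pos: [0.46, 0.3262, 0.1936]
orientation: [0.063, 3.141, 0.0]
force: [-0.9, -0.5, -2.4]
opening: 0.0177
gripper_force: 59.9
```

Run:
```python
from h import *
p,d=snap('top'); cv2.imwrite('pics/top13.png',p);np.save('top13.npy',d); q,e=snap('side'); cv2.imwrite('pics/side13.png',q)
cv2.imwrite('pics/j13.png',np.hstack([cv2.resize(q[90:190,180:305],None,fx=3.2,fy=4.4),cv2.resize(p[150:260,70:170],None,fx=4,fy=4,interpolation=cv2.INTER_CUBIC)]))
```

```text
(no output)
```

View pics/j13.png

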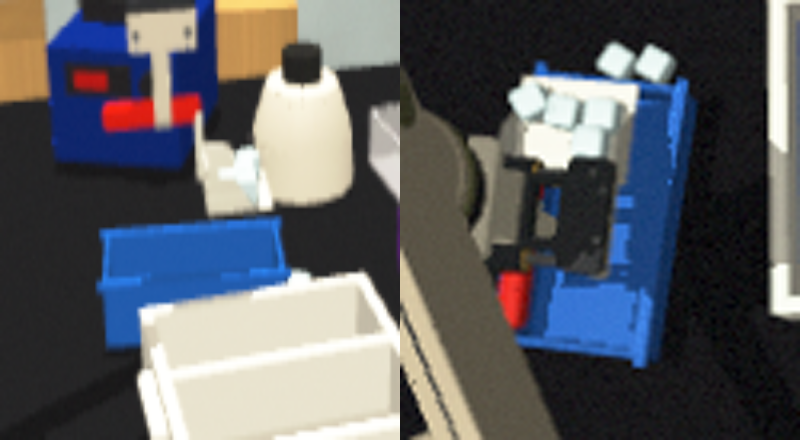

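Two cubes have tipped over the pan's far end and lie on the bench at about crop (617,62) and (655,65); they'll have to be scooped back later. Four are on the blade. I'll measure where they all are.

```bash
cat > ice.py <<'E'
from h import *
import sys
def ice(f,r):
    p=cv2.imread(f'pics/top{f}.png'); P=world('top',np.load(f'top{f}.npy')); h,s,v=cv2.split(cv2.cvtColor(p,cv2.COLOR_BGR2HSV))
    k=np.zeros(h.shape,bool);k[r[2]:r[3],r[0]:r[1]]=1
    # ice is slightly cyan
    m=k&(s>12)&(s<110)&(v>140)&(h>75)&(h<115); n,l,st,ce=cv2.connectedComponentsWithStats(m.astype(np.uint8),connectivity=4)
    for i in range(1,n):
        if st[i,4]>12: q=P[l==i]; print(st[i],'xyz',np.nanmedian(q,0).round(4),'x',np.nanpercentile(q[:,0],[3,97]).round(3),'y',np.nanpercentile(q[:,1],[3,97]).round(3))
if __name__=='__main__': ice(sys.argv[1],[int(a) for a in sys.argv[2:6]])
E
python3 ice.py 13 90 145 155 200
python3 - <<'E'
import os;os.chdir('.')
from h import *
P=world('top',np.load('top13.npy'))
for r in range(166,194,2): print(r,P[r,96:136:2,2].round(3))
E
```

```text
[119 161  19  10  76] xyz [0.6146 0.3045 0.0226] x [0.581 0.629] y [0.281 0.341]
[100 172   9   9  30] xyz [0.5536 0.3375 0.1343] x [0.545 0.568] y [0.331 0.352]
[109 175  15  14  64] xyz [0.543  0.3011 0.1332] x [0.523 0.559] y [0.287 0.32 ]
166 [-0.003  0.001  0.    -0.001  0.059 -0.001 -0.003 -0.001  0.003  0.002
  0.003 -0.001  0.018  0.023  0.022  0.017  0.017  0.024  0.021  0.023]
168 [ 0.004 -0.001 -0.001 -0.002  0.059  0.06   0.061  0.06   0.066  0.056
 -0.002  0.003 -0.    -0.001  0.022  0.015 -0.004  0.016  0.021  0.023]
170 [-0.001 -0.003  0.109  0.137  0.131  0.113  0.112  0.11   0.115  0.111
  0.107  0.11   0.109  0.111  0.056  0.059  0.058  0.06   0.002  0.014]
172 [0.001 0.131 0.132 0.136 0.135 0.12  0.109 0.113 0.111 0.111 0.111 0.11
 0.108 0.109 0.11  0.109 0.112 0.049 0.055 0.06 ]
174 [-0.001  0.133  0.131  0.131  0.134  0.134  0.133  0.135  0.134  0.133
  0.109  0.13   0.133  0.134  0.11   0.11   0.106  0.015  0.019  0.021]
176 [0.    0.135 0.134 0.136 0.132 0.137 0.132 0.133 0.133 0.133 0.137 0.132
 0.136 0.131 0.124 0.112 0.108 0.005 0.007 0.003]
178 [0.    0.123
[... 318 characters left out ...]
135 0.138 0.135
 0.132 0.128 0.135 0.122 0.005 0.007 0.006 0.006]
184 [0.135 0.115 0.114 0.11  0.109 0.111 0.106 0.11  0.11  0.136 0.134 0.135
 0.134 0.11  0.139 0.119 0.    0.001 0.007 0.004]
186 [0.133 0.111 0.111 0.109 0.106 0.109 0.111 0.108 0.109 0.132 0.134 0.137
 0.133 0.111 0.134 0.12  0.003 0.009 0.006 0.004]
188 [0.286 0.109 0.11  0.112 0.109 0.111 0.109 0.109 0.109 0.135 0.129 0.134
 0.132 0.113 0.13  0.111 0.004 0.004 0.003 0.005]
190 [0.285 0.284 0.28  0.284 0.275 0.112 0.107 0.11  0.303 0.305 0.301 0.302
 0.306 0.299 0.132 0.112 0.007 0.008 0.008 0.005]
192 [0.335 0.283 0.283 0.282 0.276 0.275 0.278 0.277 0.303 0.302 0.305 0.305
 0.303 0.304 0.263 0.109 0.005 0.005 0.004 0.001]
```

>>> {"op": "send_rows", "data": {"plan": [[[1, 0, -0.005, 0, 0], [1, 0.002, -0.02, 0, 0], [1, 0.004, -0.045, 0, 0], [1, 0.007, -0.08, 0, 0.002], [1, 0.012, -0.125, 0, 0.006], [1, 0.017, -0.175, 0, 0.012], [1, 0.021, -0.225, 0, 0.02], [1, 0.026, -0.275, 0, 0.03], [1, 0.031, -0.325, 0, 0.04], [1, 0.035, -0.375, 0, 0.05], [1, 0.04, -0.425, 0, 0.06], [1, 0.045, -0.475, 0, 0.07], [1, 0.05, -0.525, 0, 0.08], [1, 0.054, -0.575, 0, 0.09], [1, 0.059, -0.625, 0, 0.1], [1, 0.064, -0.675, 0, 0.11], [1, 0.068, -0.725, 0, 0.12], [1, 0.073, -0.775, 0, 0.13], [1, 0.078, -0.825, 0, 0.138], [1, 0.083, -0.875, 0, 0.144]]]}}

```text
t: 27.72
tool_pos: [0.4765, 0.1496, 0.1934]
orientation: [-0.174, 3.137, -0.0]
force: [0.0, -0.0, -1.6]
opening: 0.0174
gripper_force: 59.9
```

>>> {"op": "send_rows", "data": {"plan": [[[1, 0.005, -0.05, 0, 0.006], [1, 0.01, -0.1, 0, 0.009], [1, 0.014, -0.15, 0, 0.011], [1, 0.019, -0.2, 0, 0.011], [1, 0.024, -0.25, 0, 0.011], [1, 0.028, -0.3, 0, 0.011], [1, 0.033, -0.35, 0, 0.011], [1, 0.038, -0.4, 0, 0.011], [1, 0.043, -0.45, 0, 0.011], [1, 0.047, -0.5, 0, 0.011], [1, 0.052, -0.55, 0, 0.011], [1, 0.056, -0.595, 0, 0.011], [1, 0.06, -0.635, 0, 0.011], [1, 0.064, -0.67, 0, 0.011], [1, 0.067, -0.7, 0, 0.011], [1, 0.069, -0.725, 0, 0.011], [1, 0.071, -0.745, 0, 0.011], [1, 0.072, -0.76, 0, 0.011], [1, 0.073, -0.77, 0, 0.011], [1, 0.073, -0.77, 0, 0.011]]]}}

```text
t: 29.38
tool_pos: [0.4911, -0.0031, 0.1933]
orientation: [0.191, -3.136, 0.0]
force: [-0.3, -1.1, -1.5]
opening: 0.0178
gripper_force: 59.9
```

```bash
python3 - <<'E'
from h import *
s=telemetry.read_state();print(np.round(s['tool_pos'],4),np.round(s['orientation'],4))
p,d=snap('top'); cv2.imwrite('pics/top14.png',p);np.save('top14.npy',d); q,e=snap('side'); cv2.imwrite('pics/side14.png',q)
cv2.imwrite('pics/j14.png',np.hstack([cv2.resize(q[90:230,200:340],None,fx=2.8,fy=2.8),cv2.resize(p[130:270,100:260],None,fx=2.45,fy=2.8,interpolation=cv2.INTER_CUBIC)]))
E
python3 ice.py 14 90 250 150 200
```

```text
[ 0.4911 -0.0031  0.1933] [ 1.9140e-01 -3.1357e+00  1.0000e-04]
[122 163   8   7  18] xyz [0.612  0.3137 0.0184] x [0.6   0.622] y [0.306 0.329]
```

View pics/j14.png

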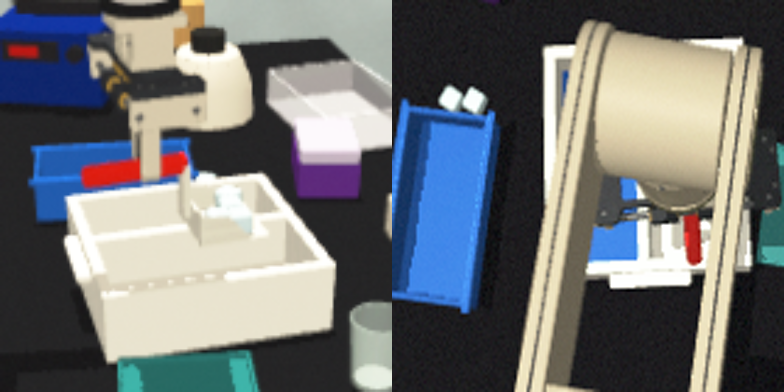

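Four cubes are still on the scoop over the ice well. The pan is empty and the two spilled cubes lie beyond its far end. I'll lower into the well, then ease the grip so the nose drops and tips the ice out.

>>> {"op": "send_rows", "data": {"plan": [[[1, 0, 0, -0.01, 0], [1, 0, 0, -0.03, 0], [1, 0, 0, -0.06, 0], [1, 0, 0, -0.09, 0], [1, 0, 0, -0.12, 0], [1, 0, 0, -0.15, 0], [1, 0, 0, -0.18, 0], [1, 0, 0, -0.21, 0], [1, 0, 0, -0.23, 0], [1, 0, 0, -0.24, 0], [1, 0, 0, -0.24, 0]]]}}

```text
t: 30.4
tool_pos: [0.4907, -0.0029, 0.1446]
orientation: [0.192, -3.135, -0.0]
force: [-0.4, 0.5, -1.6]
opening: 0.0177
gripper_force: 59.9
```

>>> {"op": "send_rows", "data": {"plan": [[[1, 0, 0, 0, 0], [1, 0, 0, 0, 0], [1, 0, 0, 0, 0], [1, 0, 0, 0, 0], [1, 0, 0, 0, 0], [1, 0, 0, 0, 0]]], "force": 4}}

```text
t: 30.9
tool_pos: [0.4913, -0.003, 0.1457]
orientation: [-0.192, 3.135, -0.0]
force: [-2.2, -0.5, 2.7]
opening: 0.0179
gripper_force: 4.0
```

```bash
cat > side.py <<'E'
from h import *
import sys
# red bar pitch from side depth, and blade points
p,d=snap('side'); cv2.imwrite(f'pics/side{sys.argv[1]}.png',p); np.save(f'side{sys.argv[1]}.npy',d); P=world('side',d); h,s,v=cv2.split(cv2.cvtColor(p,cv2.COLOR_BGR2HSV))
m=((h<8)|(h>172))&(s>130)&(P[...,0]>.25)&(P[...,0]<.75)&(P[...,2]>.04)&(P[...,2]<.3)
n,l,st,ce=cv2.connectedComponentsWithStats(m.astype(np.uint8)); 
for i in range(1,n):
    if st[i,4]>30:
        q=P[l==i]; print('bar',st[i],'x',np.percentile(q[:,0],[2,98]).round(3),'dz/dx',np.polyfit(q[:,0],q[:,2],1)[0].round(3),'y',np.median(q[:,1]).round(3),'z',np.median(q[:,2]).round(3))
q,e=snap('top'); cv2.imwrite(f'pics/top{sys.argv[1]}.png',q); np.save(f'top{sys.argv[1]}.npy',e)
E
python3 side.py 15
```

```text
bar [203 106  11   5  53] x [0.363 0.409] dz/dx 0.004 y 0.712 z 0.101
bar [230 158  21  11 145] x [0.427 0.482] dz/dx -0.352 y -0.015 z 0.153
bar [257 163  10   8  55] x [0.505 0.529] dz/dx -0.171 y -0.008 z 0.131
```

>>> {"op": "send_rows", "data": {"plan": [[[1, -0.02, 0, 0.01, 0], [1, -0.05, 0, 0.03, 0], [1, -0.08, 0, 0.06, 0], [1, -0.1, 0, 0.12, 0], [1, -0.1, 0, 0.2, 0], [1, -0.1, 0, 0.28, 0], [1, -0.1, 0, 0.36, 0], [1, -0.1, 0, 0.44, 0], [1, -0.1, 0, 0.52, 0], [1, -0.1, 0, 0.56, 0], [1, -0.1, 0, 0.56, 0], [1, -0.1, 0, 0.56, 0]]], "force": 6}}

```text
t: 32.0
tool_pos: [0.4711, -0.0029, 0.2574]
orientation: [-0.192, 3.135, -0.0]
force: [0.0, -0.1, -0.8]
opening: 0.0181
gripper_force: 6.0
```

```bash
python3 side.py 16
python3 - <<'E'
from h import *
P=world('side',np.load('side16.npy')); p=cv2.imread('pics/side16.png'); h,s,v=cv2.split(cv2.cvtColor(p,cv2.COLOR_BGR2HSV))
a=np.radians(4.3);R=np.array([[np.cos(a),np.sin(a)],[-np.sin(a),np.cos(a)]]); L=(P[...,:2]-[.549,.058])@R.T
# scoop points: above box rim, white/grey
k=(P[...,2]>.085)&(abs(L[...,0])<.14)&(abs(L[...,1])<.13)&(P[...,2]<.2); print('above rim',k.sum(),np.percentile(P[k],[2,50,98],axis=0).round(3).tolist())
E
```

```text
bar [203 106  11   5  53] x [0.363 0.409] dz/dx 0.018 y 0.714 z 0.099
bar [221 120  21  13 164] x [0.407 0.46 ] dz/dx -0.435 y -0.015 z 0.265
bar [247 127  12   9  69] x [0.481 0.508] dz/dx -0.049 y -0.008 z 0.242
above rim 363 [[0.479, -0.045, 0.135], [0.501, -0.032, 0.169], [0.548, 0.044, 0.195]]
```

>>> {"op": "send_rows", "data": {"plan": [[[1, -0.02, -0.05, 0, -0.03], [1, -0.05, -0.12, 0, -0.06], [1, -0.08, -0.2, 0, -0.09], [1, -0.11, -0.28, 0, -0.12], [1, -0.14, -0.36, 0, -0.15], [1, -0.17, -0.44, 0, -0.172], [1, -0.2, -0.52, 0, -0.172], [1, -0.22, -0.6, 0, -0.172], [1, -0.23, -0.66, 0, -0.172], [1, -0.23, -0.7, 0, -0.172], [1, -0.23, -0.7, 0, -0.172], [1, -0.23, -0.7, 0, -0.172]]]}}

```text
t: 33.1
tool_pos: [0.4248, -0.1431, 0.2568]
orientation: [-0.094, -3.139, -0.001]
force: [-0.6, -0.1, -1.0]
opening: 0.0176
gripper_force: 6.0
```

```bash
python3 side.py 17
python3 - <<'E'
from h import *
p=cv2.imread('pics/top17.png'); P=world('top',np.load('top17.npy'))
a=np.radians(4.3);R=np.array([[np.cos(a),np.sin(a)],[-np.sin(a),np.cos(a)]]); L=(P[...,:2]-[.5532,.0022])@R.T; Z=P[...,2]
k=(abs(L[...,0])<.11)&(abs(L[...,1])<.053)
print('vis',k.sum(),np.histogram(Z[k],bins=[0,.015,.03,.036,.05,.06,.08,.1,.4])[0])
m=k&(Z>.034)&(Z<.06); n,l,st,ce=cv2.connectedComponentsWithStats(m.astype(np.uint8),connectivity=4)
for i in range(1,n):
    if st[i,4]>15: q=L[l==i]; print(st[i],np.percentile(q,[3,97],axis=0).round(3).tolist(),np.median(Z[l==i]).round(3))
E
python3 ice.py 17 100 140 150 180
```

```text
bar [203 106  11   5  52] x [0.363 0.409] dz/dx 0.019 y 0.711 z 0.1
bar [205 139  24  16 218] x [0.359 0.412] dz/dx -0.392 y -0.149 z 0.266
bar [237 148  13  12 102] x [0.433 0.462] dz/dx -0.266 y -0.153 z 0.242
vis 2208 [  10 1922    9  232    3    0    0   32]
[207 176  27  16 237] [[-0.013, -0.03], [0.032, 0.041]] 0.045
[121 161  11   9  36] xyz [0.6158 0.314  0.0218] x [0.604 0.629] y [0.3   0.335]
[131 161   7  10  24] xyz [0.6181 0.2881 0.0221] x [0.604 0.627] y [0.28  0.298]
```

Four cubes (237 px at z≈0.045) are in the ice well. Now I'll level the scoop against the tray floor with a light grip.

>>> {"op": "send_rows", "data": {"plan": [[[1, 0, 0, -0.1, 0], [1, 0, 0, -0.2, 0], [1, 0, 0, -0.3, 0], [1, 0, 0, -0.4, 0], [1, 0, 0, -0.48, 0], [1, 0, 0, -0.52, 0], [1, 0, 0, -0.55, 0], [1, 0, 0, -0.58, 0], [1, 0, 0, -0.61, 0], [1, 0, 0, -0.64, 0], [1, 0, 0, -0.67, 0], [1, 0, 0, -0.7, 0], [1, 0, 0, -0.73, 0], [1, 0, 0, -0.76, 0], [1, 0, 0, -0.79, 0], [1, 0, 0, -0.81, 0], [1, 0, 0, -0.82, 0], [1, 0, 0, -0.82, 0]]], "force": 5}}

```text
t: 34.7
tool_pos: [0.4256, -0.1433, 0.0935]
orientation: [0.091, 3.139, -0.001]
force: [-0.5, -1.0, 0.6]
opening: 0.0178
gripper_force: 5.0
```

```bash
python3 side.py 18
```

```text
bar [203 106  10   5  46] x [0.362 0.403] dz/dx -0.024 y 0.715 z 0.099
bar [202 202  32   9 263] x [0.335 0.413] dz/dx -0.052 y -0.148 z 0.099
```

>>> {"op": "send_rows", "data": {"plan": [[[1, 0, 0, -0.01, 0], [1, 0, 0, -0.02, 0], [0.5, 0, 0, -0.03, 0], [0.4, 0, 0, -0.035, 0], [0.4, 0, 0, -0.035, 0], [0.4, 0, 0, -0.035, 0], [0.4, 0, 0, -0.035, 0]]]}}

```text
t: 35.38
tool_pos: [0.425, -0.1428, 0.0861]
orientation: [-0.091, -3.14, -0.0]
force: [-0.4, -0.4, -0.9]
opening: 0.0277
gripper_force: 0.0
```

```bash
python3 side.py 19
python3 - <<'E'
from w import *
p,P,(h,s,v)=go('19')
m=rect('red',P,((h<8)|(h>172))&(s>120),.07,.11)
q=P[m]; k=cv2.fitLine(q[:,:2].astype(np.float32),cv2.DIST_HUBER,0,.001,.001).ravel(); print(np.degrees(np.arctan2(k[1],k[0])),k)
rect('teal',P,(h>80)&(h<98)&(s>80),-.005,.02)
E
```

```text
bar [203 106   9   5  44] x [0.362 0.4  ] dz/dx 0.019 y 0.716 z 0.099
bar [202 202  31   9 259] x [0.335 0.412] dz/dx -0.087 y -0.148 z 0.098
tcp [ 0.4251 -0.1429  0.0863] [ 0.4251 -0.1429  0.0863] yaw -3.32
red 8243 [ 390.3 -142.3] [ 18.1 109.6] 86.6 [ 233   80   43  223 8243] z 0.1034
-3.3247473 [ 0.9983169  -0.05799523  0.38215393 -0.14163959]
teal 1853 [ 570.1 -150.3] [78.2 35.1] 83.2 [ 214  338   83   25 1853] z 0.0049
```

The scoop slid back in the light grip and its heel sits on the tray's rear rim. I'll grip it firmly, shift it forward, set it down, then re-grip in the right place.

>>> {"op": "send_rows", "data": {"plan": [[[1, 0, 0, 0, 0], [1, 0, 0, 0, 0], [1, 0, 0, 0, 0], [1, 0, 0, 0, 0], [1, 0, 0, 0, 0], [1, 0, 0, 0.03, 0], [1, 0, 0, 0.07, 0], [1, 0, 0, 0.1, 0], [1, 0.05, 0, 0.1, -0.02], [1, 0.1, -0.01, 0.1, -0.045], [1, 0.15, -0.015, 0.1, -0.045], [1, 0.15, -0.015, 0.06, -0.045], [1, 0.15, -0.015, 0.02, -0.045], [1, 0.15, -0.015, 0.01, -0.045], [1, 0.15, -0.015, 0.01, -0.045]]], "force": 60}}

```text
t: 36.78
tool_pos: [0.4537, -0.1454, 0.0869]
orientation: [-0.165, -3.135, -0.001]
force: [-0.0, 0.1, -1.4]
opening: 0.0176
gripper_force: 60.0
```

>>> {"op": "send_rows", "data": {"plan": [[[0.5, 0, 0, 0, 0], [0.4, 0, 0, 0, 0], [0.3, 0, 0, 0, 0], [0.2, 0, 0, 0, 0], [0.1, 0, 0, 0, 0], [0, 0, 0, 0, 0], [0, 0, 0, 0.2, 0], [0, 0, 0, 0.4, 0], [0, 0, 0, 0.6, 0], [0, -0.1, 0, 0.75, 0], [0, -0.1, 0, 0.75, 0], [0, -0.1, 0, 0.75, 0], [0, -0.1, 0, 0.75, 0], [0, -0.1, 0, 0.75, 0]]]}}

```text
t: 37.95
tool_pos: [0.4345, -0.1455, 0.2365]
orientation: [-0.165, -3.135, -0.002]
force: [0.4, 0.0, -0.9]
opening: 0.0464
gripper_force: 0.0
```

```bash
cat > sc.py <<'E'
from w import *
import sys
p,P,(h,s,v)=go(sys.argv[1])
m=rect('red',P,((h<8)|(h>172))&(s>120),.06,.12)
q=P[m]; k=cv2.fitLine(q[:,:2].astype(np.float32),cv2.DIST_HUBER,0,.001,.001).ravel(); k[:2]*=np.sign(k[0]); a=np.arctan2(k[1],k[0]); print('bar yaw',np.degrees(a))
t=(q[:,:2]-k[2:])@k[:2]; print('bar rear',(k[2:]+k[:2]*np.percentile(t,.5)).round(4),'front',(k[2:]+k[:2]*np.percentile(t,99.5)).round(4),'slope',np.polyfit(t,q[:,2],1)[0].round(3))
L=(P[...,:2]-k[2:]); x=L@k[:2]; y=L@np.array([-k[1],k[0]]); kk=(abs(y)<.03)&(s<90)&(v>80)&(P[...,2]>.004)&(P[...,2]<.012)&(x>0)&(x<.2)
print('lip at',(k[2:]+k[:2]*np.percentile(x[kk],99)).round(4))
rect('teal',P,(h>80)&(h<98)&(s>80),-.005,.02)
E
python3 sc.py 20
```

```text
tcp [ 0.4345 -0.1455  0.2365] [ 0.4344 -0.1455  0.2364] yaw -6.03
red 1956 [ 411.9 -141.7] [ 17.8 108. ] 84.5 [ 247  102   20  112 1956] z 0.0926
bar yaw -5.964611
bar rear [ 0.3591 -0.1362] front [ 0.4647 -0.1473] slope 0.007
lip at [ 0.5704 -0.1583]
teal 4396 [ 506.  -150.6] [126.2 138.9] 83.9 [ 207  166  100  101 4396] z 0.0047
```

The scoop is flat again. Before choosing how to recover the two bench cubes, I'll check the obstacles near the pan's far end.

Run:
```python
from h import *
p,d=snap('top'); cv2.imwrite('pics/top21.png',p); np.save('top21.npy',d); P=world('top',d); Z=P[...,2]
k=(P[...,0]>.585)&(P[...,0]<.95)&(P[...,1]>.1)&(P[...,1]<.62)&(Z>.008)
n,l,st,ce=cv2.connectedComponentsWithStats(k.astype(np.uint8))
for i in range(1,n):
    if st[i,4]>15: q=P[l==i]; print(st[i],'x',np.percentile(q[:,0],[1,99]).round(3),'y',np.percentile(q[:,1],[1,99]).round(3),'z',np.percentile(q[:,2],[5,50,98]).round(3))
print(telemetry.read_state()['q'])
h,s,v=cv2.split(cv2.cvtColor(p,cv2.COLOR_BGR2HSV))
b=k&(Z<.04)&(P[...,0]<.66)&(P[...,1]>.26)&(s<120)
n,l,st,ce=cv2.connectedComponentsWithStats(b.astype(np.uint8),connectivity=4)
for i in range(1,n):
    if st[i,4]>8: q=P[l==i]; print('ice?',st[i],q.mean(0).round(4),cv2.minAreaRect(q[:,:2].astype(np.float32)*1000))
P=world('top',d); b=(h>95)&(h<125)&(s>110)&(P[...,0]>.57)&(P[...,0]<.63)&(P[...,1]>.24)&(P[...,1]<.4)&(Z>.045)
q=P[b]
for y in np.arange(.25,.39,.01):
    t=q[abs(q[:,1]-y)<.005]; print(y.round(3),len(t),np.percentile(t[:,0],[3,97]).round(4) if len(t) else '')
```

```text
[42 62 12  8 30] x [0.945 0.95 ] y [0.594 0.618] z [0.011 0.039 0.062]
[  35   63  114   68 1976] x [0.738 0.94 ] y [0.261 0.611] z [0.014 0.061 0.076]
[179  79  18  31 494] x [0.816 0.902] y [0.101 0.154] z [0.024 0.054 0.06 ]
[  16  120   45   47 1556] x [0.606 0.738] y [0.548 0.619] z [0.017 0.086 0.141]
[163 145  31  32 915] x [0.585 0.669] y [0.101 0.186] z [0.019 0.025 0.083]
[103 160  39  16 306] x [0.586 0.63 ] y [0.257 0.374] z [0.013 0.028 0.063]
[-4.35157827e-01 -2.59888710e-01  1.86028275e+00  6.98427920e-05
  1.54451222e+00 -1.90089049e+00]
ice? [ 34 149  25  18 150] [0.6284 0.5768 0.023 ] ((627.0736694335938, 579.1751098632812), (19.264728546142578, 87.46339416503906), 38.28111267089844)
ice? [120 160  19  11 122] [0.6164 0.3057 0.0213] ((617.3209228515625, 306.9609069824219), (55.025325775146484, 29.232873916625977), 84.7466049194336)
0.25 3 [0.5757 0.5867]
0.26 27 [0.5707 0.5949]
0.27 12 [0.572  0.5908]
0.28 7 [0.5868 0.5894]
0.29 8 [0.5873 0.5931]
0.3 7 [0.5878 0.5915]
0.31 8 [0.5894 0.594 ]
0.32 9 [0.5903 0.5945]
0.33 6 [0.591 0.594]
0.34 8 [0.5924 0.5973]
0.35 9 [0.5931 0.5977]
0.36 20 [0.5739 0.597 ]
0.37 36 [0.5709 0.6023]
0.38 2 [0.5743 0.5799]
0.39 0
```

Run:
```python
from h import *
p=cv2.imread('pics/top21.png'); P=world('top',np.load('top21.npy')); h,s,v=cv2.split(cv2.cvtColor(p,cv2.COLOR_BGR2HSV))
k=np.zeros(h.shape,bool); k[88:135,98:153]=1
m=k&(h>120)&(h<165)&(s>15)
q=P[m]; print(m.sum(),np.percentile(q,[2,10,50,90,98],axis=0).round(3))
t=q[q[:,2]>.05]; print(cv2.minAreaRect(t[:,:2].astype(np.float32)*1000),np.percentile(t[:,2],[2,50,98]))
q=P[k&(P[...,2]>.01)]; print(np.histogram(q[:,2],bins=np.arange(0,.1,.008)))
```

```text
873 [[nan nan nan]
 [nan nan nan]
 [nan nan nan]
 [nan nan nan]
 [nan nan nan]]
((789.3795776367188, 326.5162658691406), (122.63589477539062, 85.18762969970703), 78.71006774902344) [0.05035419 0.06646116 0.07400326]
(array([  0,  53,  65,  63,  59,  80,  63,  57, 557, 377,   0,   0]), array([0.   , 0.008, 0.016, 0.024, 0.032, 0.04 , 0.048, 0.056, 0.064,
       0.072, 0.08 , 0.088, 0.096]))
```

The purple block (top at about 0.07) rules out coming in from +x. Instead I'll sweep the two cubes along -y, past the pan's end, against the cold box's outer wall and scoop them there. First I re-grip the scoop.

>>> {"op": "send_rows", "data": {"plan": [[[0, -0.06, 0.017, -0.15, 0], [0, -0.06, 0.017, -0.3, 0], [0, -0.06, 0.017, -0.45, 0], [0, -0.06, 0.017, -0.6, 0], [0, -0.06, 0.017, -0.72, 0], [0, -0.06, 0.017, -0.745, 0], [0, -0.06, 0.017, -0.745, 0], [0, -0.06, 0.017, -0.745, 0], [1, -0.06, 0.017, -0.745, 0], [1, -0.06, 0.017, -0.745, 0], [1, -0.06, 0.017, -0.745, 0], [1, -0.06, 0.017, -0.745, 0], [1, -0.06, 0.017, -0.745, 0], [1, -0.06, 0.017, -0.745, 0], [1, -0.06, 0.017, -0.745, 0]]], "force": 60}}

```text
t: 39.3
tool_pos: [0.4235, -0.1427, 0.0899]
orientation: [0.165, 3.136, -0.001]
force: [-0.2, 0.9, 5.8]
opening: 0.0175
gripper_force: 60.0
```

>>> {"op": "send_rows", "data": {"plan": [[[1, 0, 0, 0.1, 0], [1, 0, 0, 0.2, 0], [1, 0, 0, 0.35, 0], [1, 0, 0, 0.5, 0], [1, 0, 0, 0.65, 0], [1, 0, 0, 0.7, 0], [1, 0, 0, 0.7, 0], [1, 0, 0, 0.7, 0]]]}}

```text
t: 39.97
tool_pos: [0.4231, -0.1425, 0.2285]
orientation: [-0.165, -3.137, -0.0]
force: [-0.1, -0.6, -2.5]
opening: 0.0173
gripper_force: 60.0
```

Run:
```python
from w import *
p,P,(h,s,v)=go('22')
m=rect('red',P,((h<8)|(h>172))&(s>120),.2,.26); q=P[m]; k=cv2.fitLine(q[:,:2].astype(np.float32),cv2.DIST_HUBER,0,.001,.001).ravel(); print('bar yaw',np.degrees(np.arctan2(k[1],k[0])),'off',((telemetry.read_state()['tool_pos'][:2]-k[2:])@np.array([-k[1],k[0]])).round(4))
p,d=snap('top'); cv2.imwrite('pics/top22.png',p); np.save('top22.npy',d)
from b import blade
q=blade('22',.11,.16,(230,320,160,250))
s=np.array(telemetry.read_state()['tool_pos']); a=np.radians(-6); R=np.array([[np.cos(a),np.sin(a)],[-np.sin(a),np.cos(a)]]); print(np.percentile((q[:,:2]-s[:2])@R.T,[1,50,99],axis=0).round(4),s.round(4))
```

```text
tcp [ 0.4231 -0.1425  0.2285] [ 0.4224 -0.1422  0.2273] yaw -6.03
red 5799 [ 405.3 -141.1] [18.8 97.9] 84.3 [ 236  130   37  175 5799] z 0.2312
bar yaw -5.738645 off 0.0009Traceback (most recent call last):
  File "<stdin>", line 6, in <module>
  File "b.py", line 9, in blade
    i=1+np.argmax(st[1:,4]); q=P[l==i]; print(st[i],cv2.minAreaRect(q[:,:2].astype(np.float32)*1000),'z',np.percentile(q[:,2],[5,50,95]).round(4))
        ~~~~~~~~~^^^^^^^^^^
    return _wrapfunc(a, 'argmax', axis=axis, out=out, **kwds)
    return bound(*args, **kwds)
ValueError: attempt to get argmax of an empty sequence
```

>>> {"op": "send_rows", "data": {"plan": [[[1, 0, 0.1, 0, -0.08], [1, 0, 0.2, 0, -0.17], [1, 0, 0.3, 0, -0.26], [1, 0, 0.4, 0, -0.35], [1, 0, 0.5, 0, -0.44], [1, 0, 0.6, 0, -0.53], [1, 0, 0.7, 0, -0.62], [1, 0, 0.8, 0, -0.7], [1, 0, 0.9, 0, -0.78], [1, 0, 1, 0, -0.86]]]}}

```text
t: 40.9
tool_pos: [0.4218, 0.0585, 0.2269]
orientation: [-1.518, -2.747, 0.003]
force: [0.9, -0.3, -1.1]
opening: 0.0177
gripper_force: 60.0
```

>>> {"op": "send_rows", "data": {"plan": [[[1, 0.05, 0.1, 0, -0.08], [1, 0.1, 0.2, 0, -0.16], [1, 0.15, 0.3, 0, -0.24], [1, 0.2, 0.4, 0, -0.32], [1, 0.25, 0.5, 0, -0.4], [1, 0.3, 0.6, 0, -0.48], [1, 0.35, 0.7, 0, -0.56], [1, 0.4, 0.8, 0, -0.61], [1, 0.45, 0.9, 0, -0.623], [1, 0.5, 1, 0, -0.623]]]}}

```text
t: 41.73
tool_pos: [0.5223, 0.2582, 0.2263]
orientation: [-2.316, -2.12, 0.006]
force: [0.1, -0.2, -1.3]
opening: 0.0175
gripper_force: 60.0
```

>>> {"op": "send_rows", "data": {"plan": [[[1, 0.06, 0.1, 0, 0], [1, 0.12, 0.2, 0, 0], [1, 0.18, 0.3, 0, 0], [1, 0.24, 0.4, 0, 0], [1, 0.3, 0.5, 0, 0], [1, 0.36, 0.6, 0, 0], [1, 0.42, 0.7, 0, 0], [1, 0.48, 0.8, 0, 0], [1, 0.55, 0.9, 0, 0], [1, 0.62, 1, 0, 0], [1, 0.675, 1, 0, 0], [1, 0.675, 1, 0, 0]]]}}

```text
t: 42.73
tool_pos: [0.6583, 0.4575, 0.2241]
orientation: [-2.316, -2.122, 0.008]
force: [1.0, -1.7, -2.1]
opening: 0.0173
gripper_force: 60.0
```

Run:
```python
from h import *
s=telemetry.read_state(); print(np.round(s['tool_pos'],4),np.round(s['orientation'],4),np.degrees(2*np.arctan2(s['orientation'][1],s['orientation'][0]))%360-180,np.round(s['q'],2))
p,d=snap('top'); cv2.imwrite('pics/top23.png',p); np.save('top23.npy',d); P=world('top',d); Z=P[...,2]
h,sa,v=cv2.split(cv2.cvtColor(p,cv2.COLOR_BGR2HSV))
m=(Z>.13)&(Z<.16)&(sa<90)&(v>90)&(P[...,0]>.55)&(P[...,1]>.28)&(P[...,1]<.48)
q=P[m]; print(m.sum(),cv2.minAreaRect(q[:,:2].astype(np.float32)*1000))
from ice import ice
ice('23',[100,145,150,180])
```

```text
[0.6583 0.4575 0.2241] [-2.3155 -2.1222  0.0082] -94.9898365774705 [ 0.54  0.73  0.75 -0.    1.67  0.63]
773 ((651.1302490234375, 373.89666748046875), (74.41683959960938, 87.11041259765625), 85.4311294555664)
[122 162   8   8  23] xyz [0.6137 0.3145 0.0204] x [0.601 0.626] y [0.305 0.328]
[132 163   6   8  16] xyz [0.6111 0.285  0.0218] x [0.603 0.624] y [0.279 0.297]
```

>>> {"op": "send_rows", "data": {"plan": [[[1, -0.012, 0.04, 0, 0], [1, -0.012, 0.075, 0, 0], [1, -0.012, 0.075, -0.1, 0], [1, -0.012, 0.075, -0.2, 0], [1, -0.012, 0.075, -0.3, 0], [1, -0.012, 0.075, -0.4, 0], [1, -0.012, 0.075, -0.48, 0], [1, -0.012, 0.075, -0.54, 0], [1, -0.012, 0.075, -0.6, 0], [1, -0.012, 0.075, -0.64, 0], [1, -0.012, 0.075, -0.66, 0], [1, -0.012, 0.075, -0.66, 0]]]}}

```text
t: 43.78
tool_pos: [0.6553, 0.4724, 0.0964]
orientation: [-2.316, -2.122, 0.002]
force: [0.9, 0.9, -1.9]
opening: 0.0174
gripper_force: 60.0
```

>>> {"op": "send_rows", "data": {"plan": [[[1, 0, 0, -0.01, 0], [1, 0, 0, -0.015, 0], [1, 0, 0, -0.02, 0], [1, 0, 0, -0.02, 0], [1, 0, 0, -0.02, 0]]]}}

```text
t: 44.2
tool_pos: [0.6559, 0.4726, 0.0938]
orientation: [2.316, 2.122, 0.001]
force: [-0.0, -0.5, -1.8]
opening: 0.0176
gripper_force: 60.0
```

>>> {"op": "send_rows", "data": {"plan": [[[1, 0, 0, -0.015, 0], [1, 0, 0, -0.028, 0], [1, 0, 0, -0.034, 0], [1, 0, 0, -0.038, 0], [1, 0, 0, -0.038, 0], [1, 0, 0, -0.038, 0]]]}}

```text
t: 44.7
tool_pos: [0.6557, 0.4725, 0.0861]
orientation: [2.316, 2.122, 0.0]
force: [-1.3, -0.3, 2.5]
opening: 0.0173
gripper_force: 60.0
```

>>> {"op": "send_rows", "data": {"plan": [[[1, -0.002, -0.02, 0, 0], [1, -0.004, -0.05, 0, 0], [1, -0.007, -0.08, 0, 0], [1, -0.01, -0.11, 0, 0], [1, -0.012, -0.14, 0, 0], [1, -0.015, -0.17, 0, 0], [1, -0.018, -0.2, 0, 0], [1, -0.02, -0.23, 0, 0], [1, -0.023, -0.26, 0, 0], [1, -0.026, -0.29, 0, 0], [1, -0.028, -0.32, 0, 0], [1, -0.031, -0.35, 0, 0], [1, -0.033, -0.38, 0, 0], [1, -0.036, -0.41, 0, 0], [1, -0.039, -0.44, 0, 0], [1, -0.04, -0.46, 0, 0], [1, -0.041, -0.47, 0, 0]]]}}

```text
t: 46.12
tool_pos: [0.6477, 0.3779, 0.0861]
orientation: [2.317, 2.122, 0.001]
force: [0.3, 4.7, 4.3]
opening: 0.0175
gripper_force: 60.0
```

```bash
cat > ic2.py <<'E'
from h import *
import sys
p,d=snap('top'); f=sys.argv[1]; cv2.imwrite(f'pics/top{f}.png',p); np.save(f'top{f}.npy',d); P=world('top',d); Z=P[...,2]
x0,x1,y0,y1=map(float,sys.argv[2:6]); zl,zh=map(float,sys.argv[6:8])
m=(P[...,0]>x0)&(P[...,0]<x1)&(P[...,1]>y0)&(P[...,1]<y1)&(Z>zl)&(Z<zh); n,l,st,ce=cv2.connectedComponentsWithStats(m.astype(np.uint8),connectivity=4)
for i in range(1,n):
    if st[i,4]>9: q=P[l==i]; r=cv2.minAreaRect(q[:,:2].astype(np.float32)*1000); print(st[i,:5],'c',np.round(r[0],1),np.round(r[1],1),round(r[2]),'z',np.median(q[:,2]).round(4),'bgr',p[l==i].mean(0).round())
E
python3 ic2.py 24 .59 .70 .17 .42 .015 .045
```

```text
[118 143  19  26 105] c [643.3 315.7] [41.3 84.7] 79 z 0.03 bgr [114. 126. 128.]
[168 153   4  22  63] c [623.3 174.1] [ 7.4 64.8] 90 z 0.0241 bgr [123.  93.  74.]
[143 161  15  10 110] c [618. 237.] [26.8 46.2] 9 z 0.0226 bgr [222. 225. 214.]
[108 170  15   4  26] c [592.4 342.8] [ 3.6 41.5] 0 z 0.0321 bgr [100.  54.  22.]
```

The two cubes now lie side by side ahead of the lip, at (0.618, 0.237). I'll turn slightly square to the box wall and push under them.

>>> {"op": "send_rows", "data": {"plan": [[[1, -0.007, -0.02, 0, 0.02], [1, -0.015, -0.045, 0, 0.045], [1, -0.022, -0.07, 0, 0.065], [1, -0.03, -0.1, 0, 0.083], [1, -0.036, -0.13, 0, 0.083], [1, -0.04, -0.16, 0, 0.083], [1, -0.04, -0.19, 0, 0.083], [1, -0.04, -0.21, 0, 0.083], [1, -0.04, -0.23, 0, 0.083], [1, -0.04, -0.25, 0, 0.083], [1, -0.04, -0.27, 0, 0.083], [1, -0.04, -0.285, 0, 0.083], [1, -0.04, -0.295, 0, 0.083], [1, -0.04, -0.295, 0, 0.083]]]}}

```text
t: 47.33
tool_pos: [0.6396, 0.3189, 0.0861]
orientation: [2.222, 2.221, 0.0]
force: [0.4, 2.2, 6.2]
opening: 0.0171
gripper_force: 60.0
```

```bash
python3 ic2.py 25 .57 .70 .17 .30 .012 .045
```

```text
[135 145  20  26 107] c [648.5 266.4] [35.4 93.7] 63 z 0.029 bgr [111. 123. 125.]
[168 153   4  28  80] c [613.6 173.9] [84.   7.9] 2 z 0.0234 bgr [120.  94.  77.]
[152 160  11  11  87] c [617.9 212.2] [26.  39.7] 29 z 0.0245 bgr [230. 234. 224.]
[142 170  11   3  20] c [599.4 247.1] [ 3.8 30.4] 1 z 0.025 bgr [120. 131. 133.]
[130 173   8   2  13] c [587.6 286.3] [21.5  1.1] 87 z 0.0269 bgr [99. 52. 21.]
[141 174   3   7  11] c [579.2 260.5] [ 1.9 17.5] 85 z 0.022 bgr [87. 46. 19.]
```

>>> {"op": "send_rows", "data": {"plan": [[[1, 0, -0.01, 0, 0], [1, 0, -0.018, 0, 0], [1, 0, -0.022, 0, 0], [1, 0, -0.022, 0, 0], [1, 0, -0.019, 0.002, 0], [1, 0, -0.012, 0.004, 0], [1, 0, 0, 0.006, 0], [1, 0, 0.015, 0.01, 0], [1, 0, 0.03, 0.014, 0], [1, 0, 0.042, 0.02, 0], [1, 0, 0.05, 0.028, 0], [1, 0, 0.055, 0.04, 0], [1, 0, 0.057, 0.055, 0], [1, 0, 0.057, 0.07, 0]]]}}

```text
t: 48.55
tool_pos: [0.6395, 0.3311, 0.1]
orientation: [-2.222, -2.221, -0.0]
force: [0.2, 1.6, -1.1]
opening: 0.0175
gripper_force: 60.0
```

```bash
python3 ic2.py 26 .57 .70 .17 .30 .012 .065
```

```text
[127 144  36  37 786] c [628.  250.4] [112.4 106.1] 6 z 0.0187 bgr [149. 155. 152.]
[167 151   5  30 108] c [614.3 173.6] [85.2  7.3] 1 z 0.0267 bgr [118. 101.  89.]
```

Run:
```python
from h import *
p=cv2.imread('pics/top26.png'); P=world('top',np.load('top26.npy')); Z=P[...,2]
h,s,v=cv2.split(cv2.cvtColor(p,cv2.COLOR_BGR2HSV))
m=(P[...,0]>.585)&(P[...,0]<.69)&(P[...,1]>.18)&(P[...,1]<.29)&(Z>.032)&(Z<.06); n,l,st,ce=cv2.connectedComponentsWithStats(m.astype(np.uint8),connectivity=4)
for i in range(1,n):
    if st[i,4]>9: q=P[l==i]; print(st[i],np.percentile(q,[4,50,96],axis=0).round(4).tolist(),p[l==i].mean(0).round())
m=(P[...,0]>.585)&(P[...,0]<.69)&(P[...,1]>.18)&(P[...,1]<.29)&(Z>.01)&(Z<.022)&(s<90)&(v>100); print('blade',m.sum(),np.percentile(P[m],[2,50,98],axis=0).round(4).tolist())
```

```text
[131 144  18  30 115] [[0.5872, 0.2551, 0.0335], [0.6371, 0.2837, 0.0445], [0.6809, 0.2877, 0.0562]] [114. 116. 114.]
[159 160   4   7  18] [[0.6136, 0.196, 0.0322], [0.6237, 0.2008, 0.034], [0.6313, 0.2066, 0.0363]] [228. 234. 223.]
[140 162  14  12  71] [[0.5929, 0.2241, 0.033], [0.6102, 0.2375, 0.0383], [0.6245, 0.2568, 0.0541]] [207. 209. 198.]
blade 465 [[0.6006, 0.2125, 0.0107], [0.6491, 0.251, 0.0148], [0.6807, 0.2839, 0.0201]]
```

One cube is well on the blade; the other is only leaning on the lip. I'll set down and push again, further.

>>> {"op": "send_rows", "data": {"plan": [[[1, 0, 0, -0.02, 0], [1, 0, 0, -0.04, 0], [1, 0, 0, -0.06, 0], [1, 0, 0, -0.07, 0], [1, 0, 0, -0.07, 0], [1, 0, -0.02, -0.071, 0], [1, 0, -0.04, -0.071, 0], [1, 0, -0.055, -0.071, 0], [1, 0, -0.065, -0.071, 0], [1, 0, -0.075, -0.071, 0], [1, 0, -0.085, -0.071, 0], [1, 0, -0.09, -0.071, 0], [1, 0, -0.09, -0.071, 0]]]}}

```text
t: 49.68
tool_pos: [0.6432, 0.3251, 0.0945]
orientation: [-2.215, -2.222, -0.038]
force: [-0.1, 38.1, 21.1]
opening: 0.0175
gripper_force: 60.4
```

```bash
cat > z.py <<'E'
from h import *
import sys
p,d=snap('top'); f=sys.argv[1]; cv2.imwrite(f'pics/top{f}.png',p); np.save(f'top{f}.npy',d)
P=world('top',d)
print('cols 135-168'); 
for r in range(156,176): print(r,(P[r,138:170:2,2]*1000).round().tolist(), P[r,150,:2].round(3))
E
python3 z.py 27
```

```text
cols 135-168
156 [nan, 6.0, 9.0, 14.0, 7.0, 7.0, 11.0, 10.0, 5.0, 10.0, 2.0, 8.0, 0.0, 75.0, 79.0, 49.0] [0.651 0.242]
157 [12.0, 8.0, 9.0, 6.0, 7.0, 4.0, 7.0, 8.0, 4.0, 12.0, 5.0, 6.0, 1.0, 82.0, 76.0, 48.0] [0.649 0.243]
158 [17.0, 3.0, 9.0, 5.0, 7.0, 5.0, 8.0, 3.0, 7.0, 7.0, 11.0, 4.0, -4.0, 80.0, 82.0, 48.0] [0.645 0.243]
159 [10.0, 7.0, 10.0, 11.0, 9.0, 9.0, 11.0, 8.0, 5.0, 5.0, 8.0, 7.0, 14.0, 83.0, 76.0, 48.0] [0.641 0.241]
160 [10.0, 10.0, 9.0, 3.0, 10.0, 5.0, 4.0, 5.0, 8.0, 10.0, 7.0, 24.0, 26.0, 78.0, 77.0, 51.0] [0.639 0.243]
161 [10.0, 8.0, 10.0, 7.0, 11.0, 12.0, 4.0, 10.0, 6.0, 7.0, 11.0, 17.0, 23.0, 77.0, 82.0, 48.0] [0.636 0.243]
162 [9.0, 8.0, 11.0, 4.0, 7.0, 10.0, 29.0, 29.0, 32.0, 8.0, 7.0, 23.0, 25.0, 83.0, 81.0, 48.0] [0.627 0.236]
163 [3.0, 5.0, 10.0, 9.0, 11.0, 33.0, 29.0, 32.0, 26.0, 10.0, 9.0, 23.0, 23.0, 78.0, 77.0, 49.0] [0.623 0.236]
164 [6.0, 12.0, 11.0, 9.0, 8.0, 35.0, 26.0, 29.0, 26.0, 8.0, 10.0, 19.0, 21.0, 81.0, 79.0, 52.0] [0.621 0.237]
165 [11.0, 6.0, 2.0, 8.0, 7.0, 30.0, 33.0, 31.0, 29.0, 8.0, 6.0, 27.0, 25.0, 80.0, 78.0, 50.0] [0.616 0.235]
166 [9.
[... 392 characters left out ...]
0, 0.0, 79.0, 80.0, 34.0] [0.604 0.235]
170 [24.0, 58.0, 25.0, 27.0, 31.0, 25.0, 19.0, 13.0, 9.0, 11.0, 7.0, 5.0, 0.0, 81.0, 79.0, 38.0] [0.603 0.237]
171 [61.0, 60.0, 14.0, 10.0, 16.0, 12.0, 19.0, 13.0, 9.0, 5.0, 9.0, 8.0, -2.0, 81.0, 79.0, 37.0] [0.6   0.237]
172 [61.0, 66.0, 1.0, 3.0, -2.0, -0.0, 1.0, -1.0, 8.0, 7.0, 5.0, -5.0, 1.0, 79.0, 76.0, 38.0] [0.6   0.241]
173 [58.0, 60.0, -4.0, 1.0, -1.0, 3.0, -3.0, -4.0, -1.0, 1.0, -1.0, -1.0, 2.0, 81.0, 79.0, 41.0] [0.598 0.242]
174 [59.0, 58.0, 27.0, -6.0, -2.0, 1.0, -1.0, 2.0, 3.0, -3.0, -2.0, 1.0, -1.0, 79.0, 78.0, 35.0] [0.594 0.241]
175 [65.0, 63.0, 23.0, 2.0, 3.0, 0.0, -0.0, 2.0, 1.0, -4.0, -3.0, 2.0, -1.0, 79.0, 81.0, 33.0] [0.591 0.241]
```

>>> {"op": "send_rows", "data": {"plan": [[[1, 0, 0.02, 0.02, 0], [1, 0, 0.04, 0.04, 0], [1, 0, 0.06, 0.05, 0], [1, 0, 0.075, 0.05, 0], [1, 0, 0.09, 0.05, 0], [1, 0, 0.105, 0.05, 0], [1, 0, 0.12, 0.05, 0], [1, 0, 0.135, 0.05, 0], [1, 0, 0.145, 0.05, 0], [1, 0, 0.15, 0.04, 0], [1, 0, 0.15, 0.02, 0], [1, 0, 0.15, 0.005, 0], [1, 0, 0.15, 0.0, 0], [1, 0, 0.15, 0, 0]]]}}

```text
t: 50.9
tool_pos: [0.6396, 0.343, 0.086]
orientation: [2.222, 2.221, 0.001]
force: [-2.1, 0.9, 3.9]
opening: 0.0175
gripper_force: 60.0
```

```bash
sed -i 's/range(156,176)/range(157,175,2)/' z.py; python3 z.py 28; python3 -c "
from h import *
s=telemetry.read_state(); print(np.round(s['tool_pos'],4),np.round(s['orientation'],3),np.round(s['force'],1))"
```

```text
cols 135-168
157 [3.0, -2.0, -1.0, -2.0, -1.0, 4.0, 2.0, 2.0, -1.0, 2.0, 1.0, -2.0, -1.0, 78.0, 76.0, 50.0] [0.65  0.244]
159 [0.0, 3.0, 2.0, 2.0, 1.0, 2.0, 4.0, 3.0, 3.0, 3.0, -4.0, -3.0, 0.0, 83.0, 79.0, 51.0] [0.643 0.243]
161 [6.0, 2.0, 2.0, -1.0, 2.0, 4.0, -1.0, 3.0, 4.0, 3.0, -1.0, 22.0, 24.0, 81.0, 78.0, 49.0] [0.637 0.244]
163 [2.0, 1.0, 0.0, -1.0, 22.0, 23.0, 2.0, 2.0, 1.0, 4.0, 1.0, 24.0, 19.0, 79.0, 80.0, 52.0] [0.63  0.243]
165 [-1.0, 4.0, -1.0, 30.0, 26.0, 31.0, 23.0, 3.0, 1.0, 5.0, -0.0, 24.0, 23.0, 83.0, 80.0, 52.0] [0.618 0.237]
167 [-0.0, -3.0, 9.0, 22.0, 25.0, 29.0, 19.0, 6.0, 3.0, -5.0, -3.0, 16.0, 18.0, 75.0, 77.0, 28.0] [0.613 0.238]
169 [3.0, 2.0, 6.0, 27.0, 27.0, 27.0, 25.0, 4.0, 1.0, -0.0, -1.0, -3.0, 1.0, 76.0, 80.0, 34.0] [0.605 0.236]
171 [61.0, 60.0, 22.0, 17.0, 10.0, 10.0, -0.0, -1.0, 5.0, -1.0, -0.0, -4.0, -0.0, 79.0, 79.0, 34.0] [0.604 0.241]
173 [57.0, 60.0, 1.0, 1.0, -0.0, -0.0, -3.0, 6.0, 1.0, 3.0, -2.0, 2.0, 0.0, 75.0, 78.0, 37.0] [0.598 0.242]
[0.6396 0.343  0.086 ] [2.222e+00 2.221e+00 1.000e-03] [-1.7 -0.6  3.2]
```

>>> {"op": "send_rows", "data": {"plan": [[[1, 0, -0.01, -0.005, 0], [1, 0, -0.03, -0.006, 0], [1, 0, -0.055, -0.006, 0], [1, 0, -0.08, -0.006, 0], [1, 0, -0.1, -0.006, 0], [1, 0, -0.12, -0.006, 0], [1, 0, -0.13, -0.006, 0], [1, 0, -0.135, -0.006, 0], [1, 0, -0.135, -0.006, 0]]]}}

```text
t: 51.7
tool_pos: [0.6406, 0.3168, 0.086]
orientation: [2.221, 2.221, 0.006]
force: [-0.4, 3.3, 5.8]
opening: 0.0178
gripper_force: 60.0
```

```bash
python3 z.py 29
```

```text
cols 135-168
157 [37.0, 24.0, 2.0, 3.0, 1.0, 2.0, 3.0, -0.0, 1.0, 3.0, 1.0, 4.0, -2.0, 82.0, 76.0, 50.0] [0.65  0.244]
159 [36.0, 28.0, 2.0, 1.0, 2.0, 3.0, 6.0, 5.0, 5.0, 3.0, -3.0, -0.0, 0.0, 82.0, 77.0, 48.0] [0.642 0.243]
161 [3.0, 27.0, 5.0, -0.0, 3.0, 3.0, 3.0, 3.0, 2.0, 2.0, 6.0, 20.0, 23.0, 77.0, 82.0, 48.0] [0.636 0.243]
163 [-0.0, 21.0, 1.0, -0.0, 1.0, 2.0, 1.0, 0.0, 21.0, 26.0, 19.0, nan, 25.0, 78.0, 79.0, 53.0] [0.63  0.243]
165 [35.0, 16.0, 3.0, 0.0, 2.0, 5.0, 2.0, 24.0, 28.0, 24.0, 24.0, 25.0, 24.0, 78.0, 83.0, 49.0] [0.623 0.242]
167 [31.0, 15.0, 3.0, -1.0, -0.0, -1.0, -1.0, 25.0, 23.0, 23.0, 23.0, 21.0, 17.0, 73.0, 79.0, 34.0] [0.617 0.243]
169 [38.0, 17.0, -2.0, -3.0, 4.0, 1.0, 1.0, 25.0, 21.0, 31.0, 19.0, 0.0, -1.0, 81.0, 81.0, 31.0] [0.61  0.242]
171 [61.0, 60.0, 17.0, 19.0, 21.0, 25.0, 21.0, 18.0, 8.0, 5.0, 0.0, 1.0, -4.0, 82.0, 82.0, 36.0] [0.599 0.236]
173 [58.0, 58.0, 2.0, 0.0, 3.0, 2.0, -5.0, -0.0, -5.0, -6.0, 0.0, -1.0, -2.0, 77.0, 76.0, 36.0] [0.598 0.242]
```

>>> {"op": "send_rows", "data": {"plan": [[[1, 0, -0.008, 0, 0], [1, 0, -0.015, 0, 0], [1, 0, -0.018, 0, 0], [1, 0, -0.018, 0, 0], [1, 0, -0.018, 0, 0]]]}}

```text
t: 52.17
tool_pos: [0.6406, 0.3135, 0.0861]
orientation: [2.221, 2.221, 0.006]
force: [-0.7, 4.1, 5.6]
opening: 0.0177
gripper_force: 60.0
```

>>> {"op": "send_rows", "data": {"plan": [[[1, 0, 0.002, 0, 0], [1, 0, 0.006, 0, 0], [1, 0, 0.012, 0, 0], [1, 0, 0.02, 0, 0], [1, 0, 0.03, 0, 0], [1, 0, 0.042, 0, 0], [1, 0, 0.055, 0, 0], [1, 0, 0.068, 0, 0], [1, 0, 0.08, 0, 0], [1, 0, 0.09, 0, 0], [1, 0, 0.098, 0, 0], [1, 0, 0.103, 0, 0], [1, 0, 0.105, 0, 0]]]}}

```text
t: 53.25
tool_pos: [0.6404, 0.332, 0.0851]
orientation: [2.221, 2.219, -0.0]
force: [-0.5, -5.7, 6.6]
opening: 0.0179
gripper_force: 60.0
```

```bash
python3 z.py 30
```

```text
cols 135-168
157 [-0.0, 0.0, 0.0, -2.0, 1.0, 1.0, 1.0, 5.0, 0.0, 2.0, -3.0, 3.0, -0.0, 80.0, 79.0, 51.0] [0.65  0.245]
159 [1.0, 1.0, 1.0, -0.0, 1.0, 3.0, 1.0, 2.0, -1.0, 8.0, 4.0, -2.0, 3.0, 81.0, 83.0, 48.0] [0.643 0.244]
161 [3.0, 1.0, -2.0, 6.0, 4.0, 0.0, 3.0, 3.0, 3.0, 1.0, 0.0, 23.0, 25.0, 82.0, 79.0, 50.0] [0.636 0.243]
163 [7.0, -1.0, 3.0, -2.0, -1.0, 29.0, 25.0, 25.0, 9.0, 6.0, 25.0, 27.0, 27.0, 79.0, 81.0, 51.0] [0.625 0.237]
165 [4.0, -1.0, 1.0, -1.0, 21.0, 24.0, 25.0, 25.0, 16.0, 6.0, 25.0, 26.0, 29.0, 78.0, 76.0, 51.0] [0.618 0.237]
167 [1.0, 6.0, 0.0, 2.0, 5.0, 25.0, 25.0, 30.0, 22.0, 0.0, 13.0, 19.0, 19.0, 82.0, 79.0, 35.0] [0.612 0.236]
169 [4.0, 1.0, 1.0, -1.0, -1.0, 27.0, 26.0, 25.0, 17.0, 5.0, 1.0, 0.0, 3.0, 81.0, 79.0, 30.0] [0.605 0.236]
171 [57.0, 60.0, 20.0, 24.0, 21.0, 18.0, 13.0, 4.0, 1.0, 6.0, 4.0, 3.0, 2.0, 76.0, 81.0, 32.0] [0.601 0.238]
173 [60.0, 60.0, 1.0, -2.0, -2.0, -1.0, -3.0, 5.0, -1.0, 3.0, 0.0, 4.0, -2.0, 77.0, 82.0, 38.0] [0.598 0.242]
```

>>> {"op": "send_rows", "data": {"plan": [[[1, 0, -0.01, 0, 0], [1, 0, -0.025, 0, 0], [1, 0, -0.045, 0, 0], [1, 0, -0.065, 0, 0], [1, 0, -0.085, 0, 0], [1, 0, -0.1, 0, 0], [1, 0, -0.109, 0, 0], [1, 0, -0.109, 0, 0], [1, 0, -0.109, 0, 0]]]}}

```text
t: 54.05
tool_pos: [0.6406, 0.3126, 0.0861]
orientation: [2.221, 2.221, 0.006]
force: [-0.5, 2.2, 7.8]
opening: 0.0171
gripper_force: 60.0
```

>>> {"op": "send_rows", "data": {"plan": [[[1, 0, 0, 0.005, 0], [1, 0, 0, 0.01, 0], [1, 0, 0, 0.018, 0], [1, 0, 0, 0.028, 0], [1, 0, 0, 0.04, 0], [1, 0, 0, 0.052, 0], [1, 0, 0, 0.062, 0], [1, 0, 0, 0.07, 0], [1, 0, 0, 0.075, 0], [1, 0, 0, 0.075, 0]]]}}

```text
t: 54.88
tool_pos: [0.6397, 0.3116, 0.0998]
orientation: [2.222, 2.221, 0.001]
force: [-0.9, -0.3, -1.8]
opening: 0.0176
gripper_force: 60.0
```

```bash
python3 z.py 31
```

```text
cols 135-168
157 [58.0, 46.0, 25.0, 15.0, 13.0, 16.0, 15.0, 15.0, 19.0, 14.0, 15.0, 16.0, 16.0, 76.0, 81.0, 46.0] [0.647 0.241]
159 [46.0, 49.0, 20.0, 13.0, 16.0, 14.0, 15.0, 17.0, 12.0, 13.0, 17.0, 34.0, 37.0, 80.0, 79.0, 53.0] [0.64  0.241]
161 [-3.0, 44.0, 17.0, 17.0, 15.0, 16.0, 15.0, 14.0, 16.0, 18.0, 40.0, 39.0, 33.0, 78.0, 81.0, 48.0] [0.634 0.24 ]
163 [3.0, 38.0, 11.0, 11.0, 15.0, 17.0, 16.0, 38.0, 41.0, 40.0, 42.0, 38.0, 39.0, 78.0, 79.0, 52.0] [0.627 0.239]
165 [4.0, 38.0, 15.0, 12.0, 15.0, 13.0, 18.0, 39.0, 39.0, 36.0, 41.0, 41.0, 39.0, 80.0, 82.0, 53.0] [0.62  0.238]
167 [-1.0, 40.0, 15.0, 14.0, 14.0, 11.0, 15.0, 41.0, 39.0, 41.0, 37.0, 24.0, 23.0, 77.0, 76.0, 32.0] [0.614 0.239]
169 [47.0, 45.0, 43.0, 43.0, 18.0, 16.0, 12.0, 36.0, 38.0, 34.0, 31.0, 16.0, 14.0, 76.0, 77.0, 38.0] [0.608 0.239]
171 [59.0, 55.0, 25.0, 23.0, 29.0, 32.0, 27.0, 29.0, 26.0, 19.0, 13.0, 13.0, 17.0, 80.0, 80.0, 41.0] [0.598 0.235]
173 [62.0, 60.0, 0.0, -1.0, -2.0, -4.0, -1.0, -1.0, -1.0, -2.0, 1.0, 0.0, -3.0, 79.0, 79.0, 35.0] [0.597 0.241]
```

Both cubes are now fully on the blade (tops at 0.039). I'll retract and lift gently.

>>> {"op": "send_rows", "data": {"plan": [[[1, 0, 0.001, 0, 0], [1, 0, 0.004, 0, 0], [1, 0, 0.009, 0, 0], [1, 0, 0.016, 0, 0], [1, 0, 0.025, 0.003, 0], [1, 0, 0.035, 0.01, 0], [1, 0, 0.045, 0.02, 0], [1, 0, 0.055, 0.04, 0], [1, 0, 0.065, 0.065, 0], [1, 0, 0.075, 0.095, 0], [1, 0, 0.083, 0.13, 0], [1, 0, 0.089, 0.17, 0], [1, 0, 0.093, 0.21, 0], [1, 0, 0.095, 0.25, 0], [1, 0, 0.095, 0.3, 0], [1, 0, 0.095, 0.35, 0], [1, 0, 0.095, 0.4, 0], [1, 0, 0.095, 0.44, 0], [1, 0, 0.095, 0.47, 0], [1, 0, 0.095, 0.48, 0]]]}}

```text
t: 56.6
tool_pos: [0.6401, 0.3307, 0.1972]
orientation: [2.221, 2.22, 0.003]
force: [-0.1, 0.0, -1.5]
opening: 0.0175
gripper_force: 60.0
```

>>> {"op": "send_rows", "data": {"plan": [[[1, 0, 0, 0, 0.004], [1, 0, 0, 0, 0.012], [1, -0.003, -0.003, 0, 0.024], [1, -0.01, -0.012, 0, 0.04], [1, -0.02, -0.026, 0, 0.06], [1, -0.032, -0.045, 0, 0.085], [1, -0.046, -0.068, 0, 0.112], [1, -0.061, -0.095, 0, 0.14], [1, -0.077, -0.125, 0, 0.17], [1, -0.093, -0.158, 0, 0.2], [1, -0.109, -0.193, 0, 0.23], [1, -0.125, -0.229, 0, 0.26], [1, -0.141, -0.265, 0, 0.29], [1, -0.157, -0.301, 0, 0.32], [1, -0.173, -0.337, 0, 0.35], [1, -0.189, -0.373, 0, 0.38], [1, -0.205, -0.409, 0, 0.41], [1, -0.221, -0.445, 0, 0.44], [1, -0.237, -0.481, 0, 0.47], [1, -0.253, -0.517, 0, 0.5]]]}}

```text
t: 58.27
tool_pos: [0.5884, 0.2264, 0.195]
orientation: [-1.568, -2.722, 0.001]
force: [0.3, -0.5, -0.8]
opening: 0.0175
gripper_force: 60.0
```

>>> {"op": "send_rows", "data": {"plan": [[[1, -0.016, -0.036, 0, 0.03], [1, -0.032, -0.072, 0, 0.06], [1, -0.048, -0.108, 0, 0.09], [1, -0.064, -0.144, 0, 0.12], [1, -0.08, -0.18, 0, 0.15], [1, -0.096, -0.216, 0, 0.18], [1, -0.112, -0.252, 0, 0.21], [1, -0.128, -0.288, 0, 0.24], [1, -0.144, -0.324, 0, 0.27], [1, -0.16, -0.36, 0, 0.3], [1, -0.176, -0.396, 0, 0.33], [1, -0.192, -0.432, 0, 0.36], [1, -0.208, -0.468, 0, 0.39], [1, -0.224, -0.504, 0, 0.42], [1, -0.24, -0.54, 0, 0.45], [1, -0.256, -0.576, 0, 0.48], [1, -0.272, -0.612, 0, 0.51], [1, -0.288, -0.648, 0, 0.54], [1, -0.304, -0.684, 0, 0.57], [1, -0.32, -0.72, 0, 0.6]]]}}

```text
t: 59.93
tool_pos: [0.5243, 0.0826, 0.1951]
orientation: [-0.65, -3.073, 0.0]
force: [-0.8, -0.1, -1.3]
opening: 0.0179
gripper_force: 60.0
```

Run:
```python
from h import *
s=telemetry.read_state(); print(np.round(s['tool_pos'],4),np.degrees(2*np.arctan2(s['orientation'][1],s['orientation'][0]))%360-180,np.round(s['force'],1))
p,d=snap('top'); cv2.imwrite('pics/top32.png',p); np.save('top32.npy',d); P=world('top',d); Z=P[...,2]
m=(P[...,0]>.5)&(P[...,0]<.75)&(P[...,1]>-.1)&(P[...,1]<.4)&(Z<.04)&(Z>.012)&(p.min(2)>150); n,l,st,ce=cv2.connectedComponentsWithStats(m.astype(np.uint8))
for i in range(1,n):
    if st[i,4]>9: print(st[i],np.median(P[l==i],0).round(3))
for zl,zh in ((.1,.118),(.118,.126),(.126,.14)):
    k=(Z>zl)&(Z<zh)&(P[...,1]<.3); print(zl,k.sum(),np.percentile(P[k],[5,95],axis=0).round(3).tolist() if k.sum() else '')
```

```text
[0.5243 0.0826 0.1951] -23.869510928889184 [-0.8 -0.1 -1.3]
[210 152  32  53 904] [ 0.591 -0.022  0.021]
[205 182   5  10  29] [0.559 0.055 0.021]
0.1 2126 [[-0.002, -0.859, 0.102], [0.771, 0.044, 0.118]]
0.118 1288 [[0.007, -0.844, 0.118], [0.757, -0.594, 0.125]]
0.126 974 [[0.049, -0.844, 0.127], [0.818, 0.026, 0.14]]
```

>>> {"op": "send_rows", "data": {"plan": [[[1, -0.016, -0.036, 0, 0.03], [1, -0.032, -0.072, 0, 0.06], [1, -0.048, -0.108, 0, 0.09], [1, -0.064, -0.144, 0, 0.12], [1, -0.08, -0.18, 0, 0.15], [1, -0.094, -0.216, 0, 0.18], [1, -0.108, -0.252, 0, 0.21], [1, -0.12, -0.288, 0, 0.24], [1, -0.131, -0.324, 0, 0.27], [1, -0.14, -0.354, 0, 0.3], [1, -0.148, -0.379, 0, 0.33], [1, -0.155, -0.399, 0, 0.36], [1, -0.16, -0.413, 0, 0.388], [1, -0.164, -0.422, 0, 0.412], [1, -0.166, -0.427, 0, 0.432], [1, -0.167, -0.43, 0, 0.448], [1, -0.167, -0.43, 0, 0.46], [1, -0.167, -0.43, 0, 0.467], [1, -0.167, -0.43, 0, 0.47], [1, -0.167, -0.43, 0, 0.47]]]}}

```text
t: 61.65
tool_pos: [0.4915, -0.0028, 0.1953]
orientation: [0.115, -3.139, -0.0]
force: [0.2, -0.3, -0.8]
opening: 0.0175
gripper_force: 60.0
```

```bash
python3 side.py 33
python3 - <<'E'
from h import *
s=telemetry.read_state(); print(np.round(s['tool_pos'],4),np.degrees(2*np.arctan2(s['orientation'][1],s['orientation'][0]))%360-180)
p=cv2.imread('pics/side33.png'); P=world('side',np.load('side33.npy'))
a=np.radians(4.3);R=np.array([[np.cos(a),np.sin(a)],[-np.sin(a),np.cos(a)]]); t=s['tool_pos']; L=(P[...,:2]-np.array(t[:2]))@R.T
k=(L[...,0]>.05)&(L[...,0]<.13)&(abs(L[...,1])<.05)&(P[...,2]>.09)&(P[...,2]<.16); print(k.sum())
m=np.zeros(k.shape,np.uint8); m[k]=1
q=P[k]; l=L[k]
H=np.histogram2d(l[:,0],q[:,2],bins=[np.arange(.05,.135,.008),np.arange(.1,.16,.006)])[0].astype(int); print(H)
cv2.imwrite('pics/c33.png',cv2.resize(p[90:230,200:340],None,fx=4,fy=4))
E
```

```text
bar [203 106  11   5  53] x [0.363 0.409] dz/dx 0.027 y 0.713 z 0.1
bar [257 144  10   8  66] x [0.504 0.53 ] dz/dx 0.014 y -0.009 z 0.191
bar [229 146  21   9 145] x [0.425 0.48 ] dz/dx -0.002 y -0.014 z 0.191
[ 0.4915 -0.0028  0.1953] 4.165268618376587
365
[[ 0  2  6  5  6  7  7  2  0]
 [ 0  3  8  9 10 11  7  1  0]
 [ 0  9 11  8 10 10  6  0  0]
 [ 0 11 12 11  9 15  1  0  0]
 [ 0  5  9  9  5 13  1  0  0]
 [ 0  7  8  3  4 10  1  0  0]
 [ 0 12  5  3  4 13  0  0  0]
 [ 0  9  7  3  3 11  1  0  0]
 [ 0  3  3  4  2  9  1  0  0]
 [ 0  0  0  0  0  0  0  0  0]]
```

Both cubes are still on the blade over the well. The earlier ice sits mid-well, so I'll dump further forward.

>>> {"op": "send_rows", "data": {"plan": [[[1, 0.02, 0, 0, 0], [1, 0.045, 0, 0, 0], [1, 0.07, 0, -0.01, 0], [1, 0.095, 0, -0.03, 0], [1, 0.118, 0.005, -0.06, 0], [1, 0.138, 0.01, -0.09, 0], [1, 0.154, 0.012, -0.12, 0], [1, 0.165, 0.012, -0.15, 0], [1, 0.172, 0.012, -0.18, 0], [1, 0.175, 0.012, -0.21, 0], [1, 0.175, 0.012, -0.235, 0], [1, 0.175, 0.012, -0.25, 0], [1, 0.175, 0.012, -0.25, 0], [1, 0.175, 0.012, -0.25, 0]]]}}

```text
t: 62.92
tool_pos: [0.5264, -0.0005, 0.1453]
orientation: [0.114, -3.139, -0.0]
force: [-0.9, 0.5, -1.5]
opening: 0.0176
gripper_force: 60.0
```

>>> {"op": "send_rows", "data": {"plan": [[[1, 0, 0, 0, 0], [1, 0, 0, 0, 0], [1, 0, 0, 0, 0], [1, 0, 0, 0, 0], [1, 0, 0, 0, 0], [1, 0, 0, 0, 0], [1, 0, 0, 0, 0], [1, 0, 0, 0, 0]]], "force": 4}}

```text
t: 63.58
tool_pos: [0.5266, -0.0005, 0.1454]
orientation: [-0.114, 3.139, -0.0]
force: [-0.3, -0.1, 0.6]
opening: 0.0179
gripper_force: 4.0
```

>>> {"op": "send_rows", "data": {"plan": [[[1, -0.02, 0, 0.01, 0], [1, -0.05, 0, 0.03, 0], [1, -0.08, 0, 0.06, 0], [1, -0.1, 0, 0.12, 0], [1, -0.1, 0, 0.2, 0], [1, -0.1, 0, 0.28, 0], [1, -0.1, 0, 0.36, 0], [1, -0.1, 0, 0.44, 0], [1, -0.1, 0, 0.52, 0], [1, -0.1, 0, 0.56, 0], [1, -0.1, 0, 0.56, 0], [1, -0.1, 0, 0.56, 0]]], "force": 6}}

```text
t: 64.58
tool_pos: [0.5066, -0.0005, 0.2579]
orientation: [-0.114, 3.138, -0.0]
force: [0.2, 0.2, -1.4]
opening: 0.0181
gripper_force: 6.0
```

>>> {"op": "send_rows", "data": {"plan": [[[1, -0.04, -0.05, 0, -0.03], [1, -0.08, -0.12, 0, -0.06], [1, -0.12, -0.2, 0, -0.09], [1, -0.16, -0.28, 0, -0.12], [1, -0.2, -0.36, 0, -0.15], [1, -0.24, -0.44, 0, -0.17], [1, -0.27, -0.52, 0, -0.17], [1, -0.29, -0.6, 0, -0.17], [1, -0.3, -0.66, 0, -0.17], [1, -0.3, -0.71, 0, -0.17], [1, -0.3, -0.71, 0, -0.17], [1, -0.3, -0.71, 0, -0.17]]]}}

```text
t: 65.58
tool_pos: [0.446, -0.1427, 0.2565]
orientation: [-0.168, -3.136, -0.001]
force: [0.1, -0.3, -1.2]
opening: 0.0181
gripper_force: 6.0
```

```bash
cat > well.py <<'E'
from h import *
import sys
p,d=snap('top'); f=sys.argv[1]; cv2.imwrite(f'pics/top{f}.png',p); np.save(f'top{f}.npy',d); P=world('top',d)
a=np.radians(4.3);R=np.array([[np.cos(a),np.sin(a)],[-np.sin(a),np.cos(a)]]); L=(P[...,:2]-[.5532,.0022])@R.T; Z=P[...,2]
k=(abs(L[...,0])<.112)&(abs(L[...,1])<.055)
print('vis',k.sum(),np.histogram(Z[k],bins=[0,.015,.03,.036,.05,.06,.08,.1,.4])[0])
m=k&(Z>.034)&(Z<.07); n,l,st,ce=cv2.connectedComponentsWithStats(m.astype(np.uint8),connectivity=4)
for i in range(1,n):
    if st[i,4]>15: q=L[l==i]; print(st[i],np.percentile(q,[3,97],axis=0).round(3).tolist(),np.median(Z[l==i]).round(3))
s=telemetry.read_state(); print(np.round(s['tool_pos'],4),np.degrees(2*np.arctan2(s['orientation'][1],s['orientation'][0]))%360-180)
E
python3 well.py 34; python3 side.py 35
```

```text
vis 2299 [   7 1854   19  343    3    0    0   73]
[222 154   9   9  60] [[0.078, -0.027], [0.102, -0.002]] 0.044
[232 157   7   8  54] [[0.071, -0.052], [0.092, -0.033]] 0.045
[207 176  27  16 240] [[-0.013, -0.03], [0.028, 0.042]] 0.045
[ 0.4462 -0.1423  0.2567] -6.080875545257783
bar [203 106  11   5  53] x [0.363 0.409] dz/dx 0.014 y 0.713 z 0.1
bar [215 138  23  16 209] x [0.383 0.434] dz/dx -0.364 y -0.147 z 0.265
bar [245 147  14  11 109] x [0.453 0.485] dz/dx -0.246 y -0.153 z 0.243
```

All six cubes are in the ice well (60+54+240 px at z≈0.045). Now the scoop goes back on the tray.

>>> {"op": "send_rows", "data": {"plan": [[[1, 0.05, -0.018, -0.1, 0], [1, 0.05, -0.018, -0.2, 0], [1, 0.05, -0.018, -0.3, 0], [1, 0.05, -0.018, -0.4, 0], [1, 0.05, -0.018, -0.48, 0], [1, 0.05, -0.018, -0.52, 0], [1, 0.05, -0.018, -0.55, 0], [1, 0.05, -0.018, -0.58, 0], [1, 0.05, -0.018, -0.61, 0], [1, 0.05, -0.018, -0.64, 0], [1, 0.05, -0.018, -0.67, 0], [1, 0.05, -0.018, -0.7, 0], [1, 0.05, -0.018, -0.73, 0], [1, 0.05, -0.018, -0.76, 0], [1, 0.05, -0.018, -0.79, 0], [1, 0.05, -0.018, -0.82, 0], [1, 0.05, -0.018, -0.835, 0], [1, 0.05, -0.018, -0.835, 0]]], "force": 5}}

```text
t: 67.23
tool_pos: [0.4561, -0.1459, 0.0893]
orientation: [-0.165, -3.136, -0.001]
force: [-0.2, 0.4, -1.1]
opening: 0.018
gripper_force: 5.0
```

>>> {"op": "send_rows", "data": {"plan": [[[0.55, 0, 0, 0, 0], [0.5, 0, 0, 0, 0], [0.4, 0, 0, 0, 0], [0.2, 0, 0, 0, 0], [0, 0, 0, 0, 0], [0, 0, 0, 0.2, 0], [0, 0, 0, 0.4, 0], [0, -0.05, 0, 0.6, 0], [0, -0.1, 0, 0.75, 0], [0, -0.1, 0, 0.75, 0], [0, -0.1, 0, 0.75, 0], [0, -0.1, 0, 0.75, 0], [0, -0.1, 0, 0.75, 0]]]}}

```text
t: 68.32
tool_pos: [0.4359, -0.1457, 0.2385]
orientation: [-0.165, -3.135, -0.002]
force: [-0.8, -0.3, -0.2]
opening: 0.0468
gripper_force: 0.0
```

```bash
python3 sc.py 36
```

```text
tcp [ 0.4359 -0.1457  0.2385] [ 0.4358 -0.1457  0.2383] yaw -6.02
red 1888 [ 425.3 -143.7] [ 18.1 109.2] 83.8 [ 247  114   20  111 1888] z 0.0926
bar yaw -5.5008917
bar rear [ 0.3713 -0.1382] front [ 0.4784 -0.1485] slope 0.011
lip at [ 0.571  -0.1574]
teal 4364 [ 505.9 -151.3] [128.5 139. ] 83.8 [ 207  165  100  100 4364] z 0.0047
```

The scoop lies flat and centred in the tray. On to the pots: I'll turn the gripper so it closes along the bin's x and look at the bin.

>>> {"op": "send_rows", "data": {"plan": [[[0, 0, -0.1, 0.05, -0.1], [0, 0, -0.2, 0.1, -0.2], [0, 0, -0.3, 0.15, -0.3], [0, 0, -0.4, 0.2, -0.4], [0, 0, -0.5, 0.25, -0.5], [0, 0, -0.6, 0.3, -0.6], [0, 0, -0.7, 0.35, -0.7], [0, 0, -0.8, 0.35, -0.8], [0, 0, -0.87, 0.35, -0.9], [0, 0, -0.87, 0.35, -1]]]}}

```text
t: 69.2
tool_pos: [0.4358, -0.3222, 0.3081]
orientation: [-1.719, -2.626, 0.0]
force: [1.0, 0.2, 0.5]
opening: 0.0467
gripper_force: 0.0
```

>>> {"op": "send_rows", "data": {"plan": [[[0, 0, 0, 0, -0.1], [0, 0.05, 0, 0, -0.2], [0, 0.1, 0, 0, -0.3], [0, 0.1, 0, 0, -0.327], [0, 0.1, 0, 0, -0.327], [0, 0.1, 0, 0, -0.327], [0, 0.1, 0, 0, -0.327]]]}}

```text
t: 69.78
tool_pos: [0.4562, -0.3199, 0.3093]
orientation: [-2.133, -2.305, 0.0]
force: [0.4, 0.5, 0.4]
opening: 0.0465
gripper_force: 0.0
```

```bash
cat > pots.py <<'E'
from w import *
import sys
p,P,(h,s,v)=go(sys.argv[1]); E=np.load(f'w{sys.argv[1]}.npz')['E']
for n,lo,hi in (('blue',95,125),('yellow',18,36)):
    m=((h>lo)&(h<hi)&(s>110)&(v>60)&(P[...,2]>.028)&(P[...,2]<.044)&(P[...,1]<-.2)).astype(np.uint8)
    nn,l,st,ce=cv2.connectedComponentsWithStats(m)
    for i in range(1,nn):
        if st[i,4]>60:
            c,r=cv2.minEnclosingCircle(P[l==i][:,:2].astype(np.float32)*1000); print(n,st[i],np.round(c,1),round(r,1),'ray',(onz('wrist',[ce[i]],.036,E)[0,:2]*1000).round(1),'z',np.median(P[l==i][:,2]).round(4))
rect('bin',P,(s<70)&(v>50)&(P[...,1]<-.22),.014,.03)
E
python3 pots.py 37
python3 - <<'E'
import os;os.chdir('.')
from h import *
p,d=snap('top'); P=world('top',d); h,s,v=cv2.split(cv2.cvtColor(p,cv2.COLOR_BGR2HSV))
m=((h>95)&(h<125)&(s>120)&(v>60)&(P[...,2]>.02)&(P[...,2]<.05)&(P[...,1]<-.2)&(P[...,1]>-.45)&(P[...,0]<.65)&(P[...,0]>.4)).astype(np.uint8); n,l,st,ce=cv2.connectedComponentsWithStats(m)
print([(st[i,4],P[l==i].mean(0).round(3).tolist()) for i in range(1,n) if st[i,4]>10])
E
```

```text
tcp [ 0.4562 -0.3199  0.3093] [ 0.4563 -0.32    0.3096] yaw -85.56
blue [345 132  25  25 488] [ 593.8 -290.5] 17.4 ray [ 593.5 -290.5] z 0.0362
blue [234 140  24  25 463] [ 442.2 -314.6] 16.9 ray [ 442.1 -313.9] z 0.0363
blue [249 175  23  24 423] [ 466.5 -361.8] 16.9 ray [ 466.5 -361. ] z 0.0361
yellow [295 181  25  24 451] [ 534.  -366.3] 17.7 ray [ 533.3 -364.9] z 0.0362
bin 2790 [ 522.9 -326.2] [201.7 137.1] 4.7 [ 230  114  147   95 2790] z 0.0208
[(np.int32(91), [0.595, -0.29, 0.035])]
```

One pot has been knocked within its compartment, to (0.442,-0.314); the caps are now at wrist px (357,144), (246,152) and (260,187). I'll pick the first, at (0.594,-0.290).

>>> {"op": "send_rows", "data": {"plan": [[[0, 0.2, 0.05, 0, 0], [0, 0.4, 0.1, -0.1, 0], [0, 0.6, 0.15, -0.2, 0], [0, 0.6875, 0.15, -0.35, 0], [0, 0.6875, 0.15, -0.5, 0], [0, 0.6875, 0.15, -0.7, 0], [0, 0.6875, 0.15, -0.85, 0], [0, 0.6875, 0.15, -1, 0], [0, 0.6875, 0.15, -1, 0], [0, 0.6875, 0.15, -1, 0]]]}}

```text
t: 70.72
tool_pos: [0.5924, -0.2893, 0.1084]
orientation: [-2.132, -2.301, 0.002]
force: [0.0, -0.2, 0.0]
opening: 0.0467
gripper_force: 0.0
```

>>> {"op": "send_rows", "data": {"plan": [[[0, 0, 0, -0.12, 0], [0, 0, 0, -0.24, 0], [0, 0, 0, -0.3, 0], [0, 0, 0, -0.33, 0], [0, 0, 0, -0.33, 0], [0, 0, 0, -0.33, 0], [1, 0, 0, -0.33, 0], [1, 0, 0, -0.33, 0], [1, 0, 0, -0.33, 0], [1, 0, 0, -0.33, 0], [1, 0, 0, -0.33, 0]]], "force": 25}}

```text
t: 71.63
tool_pos: [0.595, -0.2907, 0.046]
orientation: [2.134, 2.302, 0.001]
force: [-1.6, 0.0, 6.0]
opening: 0.033
gripper_force: 25.0
```

>>> {"op": "send_rows", "data": {"plan": [[[1, 0, 0, 0.15, 0], [1, 0, 0, 0.35, 0], [1, 0, 0, 0.55, 0], [1, 0, 0.15, 0.67, 0], [1, 0, 0.3, 0.67, 0], [1, 0.03, 0.5, 0.67, 0], [1, 0.06, 0.7, 0.67, 0], [1, 0.095, 0.85, 0.67, 0], [1, 0.095, 1, 0.67, 0]]]}}

```text
t: 72.38
tool_pos: [0.6135, -0.0881, 0.1786]
orientation: [2.134, 2.304, 0.001]
force: [0.7, -0.3, -0.1]
opening: 0.0329
gripper_force: 25.0
```

>>> {"op": "send_rows", "data": {"plan": [[[1, 0, 0.2, 0, 0], [1, 0, 0.4, 0, 0], [1, 0, 0.6, 0, 0], [1, 0, 0.8, 0, 0], [1, 0, 1, 0, 0], [1, 0, 1, 0, 0], [1, 0, 1, 0, 0]]]}}

```text
t: 72.97
tool_pos: [0.6126, 0.1123, 0.1783]
orientation: [-2.131, -2.309, 0.0]
force: [-0.7, -0.9, -0.5]
opening: 0.0329
gripper_force: 25.0
```

>>> {"op": "send_rows", "data": {"plan": [[[1, 0, 0.08, 0, 0], [1, 0, 0.08, -0.1, 0], [1, 0, 0.08, -0.2, 0], [1, 0, 0.08, -0.3, 0], [1, 0, 0.08, -0.4, 0], [1, 0, 0.08, -0.48, 0], [1, 0, 0.08, -0.53, 0], [1, 0, 0.08, -0.56, 0], [1, 0, 0.08, -0.57, 0], [1, 0, 0.08, -0.57, 0], [1, 0, 0.08, -0.57, 0]]]}}

```text
t: 73.88
tool_pos: [0.6139, 0.1257, 0.0655]
orientation: [2.135, 2.303, 0.002]
force: [-0.2, 0.5, -0.8]
opening: 0.0327
gripper_force: 25.0
```

>>> {"op": "send_rows", "data": {"plan": [[[1, 0, 0, -0.005, 0], [0.3, 0, 0, -0.005, 0], [0.1, 0, 0, -0.005, 0], [0, 0, 0, -0.005, 0], [0, 0, 0, -0.005, 0], [0, 0, 0, 0.1, 0], [0, 0, 0, 0.25, 0], [0, 0, 0, 0.4, 0], [0, 0, 0, 0.57, 0], [0, -0.1, -0.1, 0.57, 0], [0, -0.2, -0.3, 0.57, 0], [0, -0.3, -0.5, 0.57, 0], [0, -0.4, -0.7, 0.57, 0], [0, -0.45, -0.9, 0.57, 0], [0, -0.5, -1, 0.57, 0]]]}}

```text
t: 75.13
tool_pos: [0.512, -0.0766, 0.1787]
orientation: [2.135, 2.303, -0.0]
force: [-0.2, -0.9, 0.1]
opening: 0.0467
gripper_force: 0.0
```

>>> {"op": "send_rows", "data": {"plan": [[[0, -0.1, -0.2, 0, 0], [0, -0.2, -0.4, 0, 0], [0, -0.28, -0.6, 0, 0], [0, -0.36, -0.8, 0, 0], [0, -0.36, -1, 0, 0], [0, -0.36, -1, 0, 0], [0, -0.36, -1, 0, 0]]]}}

```text
t: 75.72
tool_pos: [0.4404, -0.2766, 0.1785]
orientation: [2.14, 2.299, -0.0]
force: [0.5, 0.5, -0.2]
opening: 0.0466
gripper_force: 0.0
```

```bash
python3 pots.py 38
python3 - <<'E'
from h import *
p,d=snap('top'); P=world('top',d); h,s,v=cv2.split(cv2.cvtColor(p,cv2.COLOR_BGR2HSV))
a=np.radians(4.3);R=np.array([[np.cos(a),np.sin(a)],[-np.sin(a),np.cos(a)]]); L=(P[...,:2]-[.5443,.1198])@R.T
m=(abs(L[...,0])<.11)&(abs(L[...,1])<.048)&(P[...,2]>.035)&(P[...,2]<.07); n,l,st,ce=cv2.connectedComponentsWithStats(m.astype(np.uint8))
print([(st[i,4],L[l==i].mean(0).round(3).tolist(),np.percentile(P[l==i][:,2],[20,50,80]).round(3).tolist()) for i in range(1,n) if st[i,4]>10])
E
```

```text
tcp [ 0.4404 -0.2766  0.1785] [ 0.4408 -0.2748  0.1783] yaw -85.88
blue [238 201  33  33 838] [ 442.  -313.6] 16.8 ray [ 442.  -312.3] z 0.0362
blue [258 245  32  31 761] [ 466.5 -361.2] 17.0 ray [ 466.2 -359.6] z 0.0362
yellow [333 252  20  23 237] [ 540.6 -360. ] 14.2 ray [ 541.  -357.3] z 0.0361
bin 4471 [ 522.9 -326.3] [201.8 137.5] 4.8 [ 233  165  197  121 4471] z 0.0203
[(np.int32(102), [0.07, 0.002], [0.052, 0.053, 0.055])]
```

>>> {"op": "send_rows", "data": {"plan": [[[0, 0, -0.1, 0, 0], [0, 0, -0.19, -0.1, 0], [0, 0, -0.19, -0.25, 0], [0, 0, -0.19, -0.4, 0], [0, 0, -0.19, -0.52, 0], [0, 0, -0.19, -0.6, 0], [0, 0, -0.19, -0.65, 0], [0, 0, -0.19, -0.67, 0], [0, 0, -0.19, -0.67, 0], [0, 0, -0.19, -0.67, 0], [1, 0, -0.19, -0.67, 0], [1, 0, -0.19, -0.67, 0], [1, 0, -0.19, -0.67, 0], [1, 0, -0.19, -0.67, 0], [1, 0, -0.19, -0.67, 0]]], "force": 25}}

```text
t: 77.07
tool_pos: [0.4418, -0.3127, 0.0456]
orientation: [2.134, 2.302, 0.0]
force: [0.2, 1.2, 5.8]
opening: 0.0333
gripper_force: 25.0
```

>>> {"op": "send_rows", "data": {"plan": [[[1, 0, 0, 0.15, 0], [1, 0, 0, 0.35, 0], [1, 0, 0, 0.55, 0], [1, 0.05, 0.15, 0.67, 0], [1, 0.1, 0.3, 0.67, 0], [1, 0.15, 0.5, 0.67, 0], [1, 0.2, 0.7, 0.67, 0], [1, 0.25, 0.85, 0.67, 0], [1, 0.3, 1, 0.67, 0]]]}}

```text
t: 77.82
tool_pos: [0.5011, -0.1103, 0.1785]
orientation: [2.135, 2.304, 0.0]
force: [0.9, 0.2, -0.2]
opening: 0.0329
gripper_force: 24.9
```

>>> {"op": "send_rows", "data": {"plan": [[[1, 0.05, 0.2, 0, 0], [1, 0.1, 0.4, 0, 0], [1, 0.15, 0.6, 0, 0], [1, 0.2125, 0.8, 0, 0], [1, 0.2125, 1, 0, 0], [1, 0.2125, 1, 0, 0]]]}}

```text
t: 78.32
tool_pos: [0.5432, 0.0945, 0.1782]
orientation: [-2.128, -2.308, -0.003]
force: [0.6, 0.2, -0.2]
opening: 0.0328
gripper_force: 24.9
```

>>> {"op": "send_rows", "data": {"plan": [[[1, 0, 0.1, 0, 0], [1, 0, 0.1625, 0, 0], [1, 0, 0.1625, -0.1, 0], [1, 0, 0.1625, -0.2, 0], [1, 0, 0.1625, -0.3, 0], [1, 0, 0.1625, -0.4, 0], [1, 0, 0.1625, -0.48, 0], [1, 0, 0.1625, -0.53, 0], [1, 0, 0.1625, -0.56, 0], [1, 0, 0.1625, -0.57, 0], [1, 0, 0.1625, -0.57, 0], [1, 0, 0.1625, -0.57, 0]]]}}

```text
t: 79.32
tool_pos: [0.5441, 0.1202, 0.0652]
orientation: [2.135, 2.303, 0.001]
force: [-1.0, -0.0, 0.3]
opening: 0.0334
gripper_force: 25.0
```

>>> {"op": "send_rows", "data": {"plan": [[[1, 0, 0, -0.005, 0], [0.3, 0, 0, -0.005, 0], [0.1, 0, 0, -0.005, 0], [0, 0, 0, -0.005, 0], [0, 0, 0, -0.005, 0], [0, 0, 0, 0.1, 0], [0, 0, 0, 0.25, 0], [0, 0, 0, 0.4, 0], [0, 0, 0, 0.57, 0], [0, 0, -0.1, 0.57, 0], [0, -0.05, -0.3, 0.57, 0], [0, -0.1, -0.5, 0.57, 0], [0, -0.15, -0.7, 0.57, 0], [0, -0.2, -0.9, 0.57, 0], [0, -0.2, -1, 0.57, 0]]]}}

```text
t: 80.57
tool_pos: [0.5019, -0.0832, 0.1783]
orientation: [2.137, 2.302, -0.002]
force: [-0.4, -0.2, -0.0]
opening: 0.0464
gripper_force: 0.0
```

>>> {"op": "send_rows", "data": {"plan": [[[0, -0.05, -0.2, 0, 0], [0, -0.1, -0.4, 0, 0], [0, -0.15, -0.6, 0, 0], [0, -0.19, -0.8, 0, 0], [0, -0.19, -1, 0, 0], [0, -0.19, -1, 0, 0], [0, -0.19, -1, 0, 0], [0, -0.19, -1, 0, 0]]]}}

```text
t: 81.23
tool_pos: [0.4653, -0.2794, 0.1779]
orientation: [-2.136, -2.303, -0.001]
force: [-0.1, 0.5, -0.5]
opening: 0.0464
gripper_force: 0.0
```

```bash
python3 pots.py 39
```

```text
tcp [ 0.4653 -0.2794  0.1779] [ 0.4655 -0.2787  0.178 ] yaw -85.7
blue [235 242  32  31 776] [ 466.8 -361.6] 17.2 ray [ 466.6 -359.8] z 0.0362
bin 4757 [ 522.6 -326.3] [201.  137.4] 4.8 [ 208  161  200  122 4757] z 0.0202
```

>>> {"op": "send_rows", "data": {"plan": [[[0, 0, -0.2, 0, 0], [0, 0, -0.405, 0, 0], [0, 0, -0.405, -0.15, 0], [0, 0, -0.405, -0.3, 0], [0, 0, -0.405, -0.45, 0], [0, 0, -0.405, -0.57, 0], [0, 0, -0.405, -0.64, 0], [0, 0, -0.405, -0.667, 0], [0, 0, -0.405, -0.667, 0], [0, 0, -0.405, -0.667, 0], [1, 0, -0.405, -0.667, 0], [1, 0, -0.405, -0.667, 0], [1, 0, -0.405, -0.667, 0], [1, 0, -0.405, -0.667, 0], [1, 0, -0.405, -0.667, 0]]], "force": 25}}

```text
t: 82.53
tool_pos: [0.4665, -0.3615, 0.0467]
orientation: [2.134, 2.302, 0.0]
force: [-0.6, 1.3, 6.5]
opening: 0.033
gripper_force: 25.0
```

>>> {"op": "send_rows", "data": {"plan": [[[1, 0, 0, 0.15, 0], [1, 0, 0, 0.35, 0], [1, 0, 0, 0.55, 0], [1, 0, 0.15, 0.67, 0], [1, 0, 0.3, 0.67, 0], [1, 0, 0.5, 0.67, 0], [1, 0, 0.7, 0.67, 0], [1, 0, 0.85, 0.67, 0], [1, 0, 1, 0.67, 0]]]}}

```text
t: 83.28
tool_pos: [0.4653, -0.159, 0.1794]
orientation: [2.135, 2.304, 0.001]
force: [0.4, 0.2, 0.2]
opening: 0.033
gripper_force: 25.0
```

>>> {"op": "send_rows", "data": {"plan": [[[1, 0, 0.2, 0, 0], [1, 0, 0.4, 0, 0], [1, 0.02, 0.6, 0, 0], [1, 0.04, 0.8, 0, 0], [1, 0.04, 1, 0, 0], [1, 0.04, 1, 0, 0]]]}}

```text
t: 83.78
tool_pos: [0.4732, 0.0456, 0.1794]
orientation: [-2.128, -2.309, -0.004]
force: [-0.1, -0.4, -0.1]
opening: 0.033
gripper_force: 25.0
```

>>> {"op": "send_rows", "data": {"plan": [[[1, 0, 0.15, 0, 0], [1, 0, 0.3, 0, 0], [1, 0, 0.378, 0, 0], [1, 0, 0.378, -0.1, 0], [1, 0, 0.378, -0.2, 0], [1, 0, 0.378, -0.3, 0], [1, 0, 0.378, -0.4, 0], [1, 0, 0.378, -0.48, 0], [1, 0, 0.378, -0.53, 0], [1, 0, 0.378, -0.56, 0], [1, 0, 0.378, -0.57, 0], [1, 0, 0.378, -0.57, 0], [1, 0, 0.378, -0.57, 0]]]}}

```text
t: 84.87
tool_pos: [0.4743, 0.1149, 0.0659]
orientation: [2.135, 2.303, 0.002]
force: [0.5, 0.1, 0.3]
opening: 0.033
gripper_force: 25.0
```

>>> {"op": "send_rows", "data": {"plan": [[[1, 0, 0, -0.005, 0], [0.3, 0, 0, -0.005, 0], [0.1, 0, 0, -0.005, 0], [0, 0, 0, -0.005, 0], [0, 0, 0, -0.005, 0], [0, 0, 0, 0.1, 0], [0, 0, 0, 0.25, 0], [0, 0, 0, 0.4, 0], [0, 0, 0, 0.57, 0], [0, -0.1, 0.2, 0.7, 0], [0, -0.2, 0.4, 0.9, 0], [0, -0.3, 0.6, 1, 0], [0, -0.4, 0.8, 1, 0], [0, -0.5, 1, 1, 0], [0, -0.5, 1, 1, 0], [0, -0.5, 1, 1, 0], [0, -0.5, 1, 1, 0]]]}}

```text
t: 86.28
tool_pos: [0.3725, 0.3165, 0.2651]
orientation: [2.13, 2.309, 0.0]
force: [0.3, 0.4, 0.2]
opening: 0.0464
gripper_force: 0.0
```

```bash
python3 well.py 40
python3 - <<'E'
from h import *
p=cv2.imread('pics/top40.png'); P=world('top',np.load('top40.npy')); h,s,v=cv2.split(cv2.cvtColor(p,cv2.COLOR_BGR2HSV))
a=np.radians(4.3);R=np.array([[np.cos(a),np.sin(a)],[-np.sin(a),np.cos(a)]]); L=(P[...,:2]-[.5443,.1198])@R.T
m=(abs(L[...,0])<.11)&(abs(L[...,1])<.048)&(P[...,2]>.035)&(P[...,2]<.07); n,l,st,ce=cv2.connectedComponentsWithStats(m.astype(np.uint8))
print([(st[i,4],L[l==i].mean(0).round(3).tolist(),np.percentile(P[l==i][:,2],[20,50,80]).round(3).tolist()) for i in range(1,n) if st[i,4]>10])
for n_,lo,hi in (('blue',95,125),('yel',18,36)):
    m=((h>lo)&(h<hi)&(s>120)&(v>60)&(P[...,1]<-.2)&(P[...,1]>-.42)&(P[...,0]<.65)&(P[...,0]>.4)).astype(np.uint8); n,l,st,ce=cv2.connectedComponentsWithStats(m); print(n_,[(st[i,4],np.nanmedian(P[l==i],0).round(3).tolist()) for i in range(1,n) if st[i,4]>10])
k=(abs(P[...,0]-.7)<.05)&(abs(P[...,1]+.16)<.05)&(P[...,2]>.05)&(P[...,2]<.09); print('beaker',k.sum(),P[k].mean(0).round(3))
P0=world('top',np.load('top0.npy')); k=(abs(P0[...,0]-.7)<.05)&(abs(P0[...,1]+.16)<.05)&(P0[...,2]>.05)&(P0[...,2]<.09); print(k.sum(),P0[k].mean(0).round(3))
b=((h<8)|(h>172))&(s>120)&(P[...,2]>.06)&(P[...,2]<.12)&(P[...,1]<0)&(P[...,1]>-.25); q=P[b]; print('bar',b.sum(),cv2.minAreaRect(q[:,:2].astype(np.float32)*1000),np.median(q[:,2]),np.polyfit(q[:,0],q[:,2],1)[0])
b=(s<60)&(v>110)&(abs(P[...,0]-.52)<.06)&(abs(P[...,1]+.15)<.055)&(P[...,2]<.02)&(P[...,2]>-.005); q=P[b]; print('blade',b.sum(),cv2.minAreaRect(q[:,:2].astype(np.float32)*1000),np.percentile(q[:,2],[5,50,95]))
cv2.imwrite('pics/f40.png',cv2.resize(p[130:255,85:360],None,fx=2.9,fy=2.9,interpolation=cv2.INTER_CUBIC))
E
```

```text
vis 2357 [   5 1987   22  342    1    0    0    0]
[222 154   9   9  60] [[0.079, -0.027], [0.102, -0.002]] 0.044
[232 157   7   8  53] [[0.071, -0.052], [0.092, -0.033]] 0.044
[207 176  27  16 237] [[-0.013, -0.03], [0.029, 0.041]] 0.044
[0.3731 0.3152 0.2647] -85.51371351050305
[(np.int32(100), [0.07, 0.002], [0.051, 0.052, 0.055]), (np.int32(102), [0.002, -0.002], [0.05, 0.052, 0.055]), (np.int32(105), [-0.07, 0.0], [0.051, 0.053, 0.055])]
blue []
yel [(np.int32(99), [0.534, -0.366, 0.035])]
beaker 139 [ 0.7   -0.16   0.067]
134 [ 0.701 -0.16   0.067]
bar 227 ((426.9031982421875, -141.9992218017578), (18.028955459594727, 110.37297058105469), 84.10489654541016) 0.09136515747716856 0.007234082328463118
blade 550 ((520.4432983398438, -153.8932342529297), (89.42597198486328, 76.24089813232422), 84.68147277832031) [0.00122993 0.00499863 0.00946782]
```

View pics/f40.png

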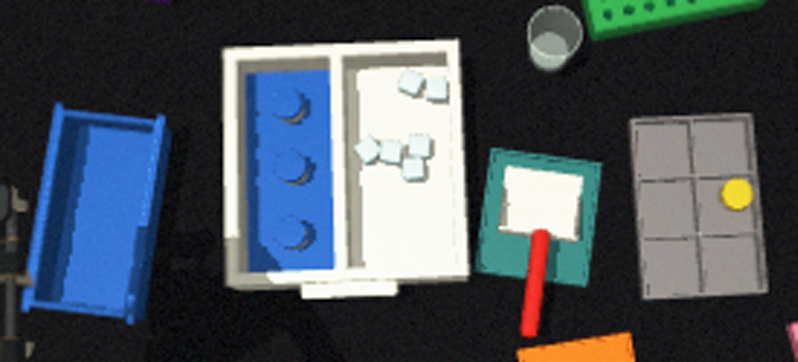

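The final view shows six cubes in the ice well and three pots upright on the blue floor at crop (290,105), (292,168) and (292,235). The scoop is flat inside the teal tray, and the yellow pot and beaker haven't moved. I'm handing it in.

```bash
python3 -c "
from plant import order
print(order.close_job())"
```

```text
the job is handed in; nothing more can be done
None
```

The job is handed in, with no pass/fail result shown: all six ice cubes are in the ice well (two fell on the bench on the way and were scooped back up), the scoop lies flat on its teal tray, all three blue-capped pots stand upright in the sample well, and the yellow pot and beaker did not move.

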